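# Kit the tools and brass feet for a bag order

## Task

Put together the kit for a bag order: lift every red-handled punch out of the crowded wooden block and set it foot-down in the blue caddy, leaving the wooden-handled punches standing in the block, and use the scoop to carry all the brass bag feet from the yellow bin and tip them into the white dish. Keep your fingers off the feet in the bin; only a foot that has spilt elsewhere may be picked up by hand. When the feet are in the dish, stand the scoop level in the middle of its black mat, leave the dish upright on the table, and do not disturb the jar or the tape roll.

Things in the scene. Friction and masses are not known exactly. Their poses are not given: they have to be found in the camera images.
- block: fixed wooden block, 116 x 144 x 50 mm high, holding the punches upright. Origin: centre of its underside, z up. Eight square holes, 16.5 mm wide and 40 mm deep (hole floor 10 mm above the table): two rows at x = -32 and +32 mm, holes at y = -48, -16, 16, 48 mm in each row. Along y neighbours stand only 32 mm apart (11 mm between handles); the only room for fingers is across x, in the 43 mm lane between the rows and outside the rows
- red_punch0: red-handled hole punch, 125 mm long, round: steel shank 14 mm diameter for the first 46 mm from the foot, then a red plastic handle 21 mm diameter, with a thin black band. Origin: centre of its foot, z along it to the handle's top. Starts upright in some hole of the block, foot on the hole's floor. 90 g, a little more or less. Two or three red punches are present
- red_punch1: red-handled hole punch, 125 mm long, round: steel shank 14 mm diameter for the first 46 mm from the foot, then a red plastic handle 21 mm diameter, with a thin black band. Origin: centre of its foot, z along it to the handle's top. Starts upright in some hole of the block, foot on the hole's floor. 90 g, a little more or less. Two or three red punches are present
- red_punch2: red-handled hole punch, 125 mm long, round: steel shank 14 mm diameter for the first 46 mm from the foot, then a red plastic handle 21 mm diameter, with a thin black band. Origin: centre of its foot, z along it to the handle's top. Starts upright in some hole of the block, foot on the hole's floor. 90 g, a little more or less. Two or three red punches are present
- wood_punch0: wooden-handled punch, same shape and size as the red ones but with a pale wood handle; stays in the block. Origin: centre of its foot, z up along it
- wood_punch1: wooden-handled punch, same shape and size as the red ones but with a pale wood handle; stays in the block. Origin: centre of its foot, z up along it
- wood_punch2: wooden-handled punch, same shape and size as the red ones but with a pale wood handle; stays in the block. Origin: centre of its foot, z up along it
- wood_punch3: wooden-handled punch, same shape and size as the red ones but with a pale wood handle; stays in the block. Origin: centre of its foot, z up along it
- caddy: fixed blue open-topped caddy, 70 (x) x 165 (y) x 70 mm high, walls 4 mm, floor 4 mm, two cross walls making three compartments whose centres lie at y = -53, 0, +53 mm, each about 62 x 50 mm inside. Origin: centre of its underside, z up
- bin: fixed yellow hardware bin, about 202 (x) x 80 (y) x 34 mm high: floor 4 mm thick, upright side walls 5 mm thick, 70 mm apart inside, open at its -x end (x = -115 mm) so that a scoop can run in; its back wall leans outward by 25 degrees, its inner face meeting the floor at x = +66 mm and reaching x = +80 mm at the top. Origin: on the underside, midway between the side walls, 115 mm from the open end, x towards the back wall, z up
- foot0: polished slippery brass bag foot: chunky round stud, 18 mm diameter, 16 mm high, 22 g, edges well rounded (nearly a ball with two flats 7 mm across). Origin: centre of its flat underside, z along its axis. Starts standing on the bin's floor in the rear half. Three to five are present
- foot1: polished slippery brass bag foot: chunky round stud, 18 mm diameter, 16 mm high, 22 g, edges well rounded (nearly a ball with two flats 7 mm across). Origin: centre of its flat underside, z along its axis. Starts standing on the bin's floor in the rear half. Three to five are present
- foot2: polished slippery brass bag foot: chunky round stud, 18 mm diameter, 16 mm high, 22 g, edges well rounded (nearly a ball with two flats 7 mm across). Origin: centre of its flat underside, z along its axis. Starts standing on the bin's floor in the rear half. Three to five are present
- foot3: polished slippery brass bag foot: chunky round stud, 18 mm diameter, 16 mm high, 22 g, edges well rounded (nearly a ball with two flats 7 mm across). Origin: centre of its flat underside, z along its axis. Starts standing on the bin's floor in the rear half. Three to five are present
- foot4: polished slippery brass bag foot: chunky round stud, 18 mm diameter, 16 mm high, 22 g, edges well rounded (nearly a ball with two flats 7 mm across). Origin: centre of its flat underside, z along its axis. Starts standing on the bin's floor in the rear half. Three to five are present
- scoop: aluminium hand scoop, about 120 g: flat pan 80 long (x) x 62 wide (y), floor 2 mm thick; side walls to 28 mm high run from the back to 18 mm short of the front edge; back wall 28 mm high; front edge (at x = +40 mm) open. A green upright handle, a bar 16 (x) x 18 (y) mm, stands at x = -31 mm and rises to 135 mm above the underside. Origin: centre of the pan's underside, x towards the open front edge, z up. Starts standing level on the black mat
- scoop_grip (a point): point on the axis of the scoop's green handle, 112 mm above its underside, where it may be pinched (pinched across its y faces the loaded pan can pivot in the fingers; pinched fore and aft, across its x faces, it stays steady)
- scoop_lip (a point): middle of the scoop's open front edge, on the underside
- mat: fixed black rubber mat, 120 (x) x 80 (y) x 2 mm, the scoop's place. Origin: centre of its underside
- dish: loose white ceramic bowl, rim 110 mm diameter, 45 mm high, 350 g, standing on the table. Origin: centre of its underside, z up
- jar: amber jar, 64 mm diameter, 90 mm high, a bystander. Origin: centre of its underside
- tape: brown tape roll lying flat, 90 mm diameter, 25 mm high, a bystander. Origin: centre of its underside
Mind the look-alikes: they are no part of the job. Leave any purple look-alike of the wood_punch0 alone.

How it is judged:
On the way:
1. a bag foot is carried in the lifted scoop (height (world z) of scoop above 0.05 m and ((x of foot0 in the frame of scoop between -0.04 and 0.045 m and y of foot0 in the frame of scoop between -0.032 and 0.032 m and z of foot0 in the frame of scoop between -0.003 and 0.04 m) or (x of foot1 in the frame of scoop between -0.04 and 0.045 m and y of foot1 in the frame of scoop between -0.032 and 0.032 m and z of foot1 in the frame of scoop between -0.003 and 0.04 m) or (x of foot2 in the frame of scoop between -0.04 and 0.045 m and y of foot2 in the frame of scoop between -0.032 and 0.032 m and z of foot2 in the frame of scoop between -0.003 and 0.04 m) or (x of foot3 in the frame of scoop between -0.04 and 0.045 m and y of foot3 in the frame of scoop between -0.032 and 0.032 m and z of foot3 in the frame of scoop between -0.003 and 0.04 m) or (x of foot4 in the frame of scoop between -0.04 and 0.045 m and y of foot4 in the frame of scoop between -0.032 and 0.032 m and z of foot4 in the frame of scoop between -0.003 and 0.04 m))), for 0.2 s.
At the end, for the whole second after the job is handed in: Red punches in the caddy, feet within 30 mm of its underside; all bag feet in the dish, which is upright (0.1 rad) on the table; scoop level (0.1 rad) on the mat, centres within 35 mm; wooden punches in their holes (0.2 rad, foot below 25 mm); all at rest (x of red_punch0 in the frame of caddy between -0.035 and 0.035 m and y of red_punch0 in the frame of caddy between -0.0825 and 0.0825 m and z of each of red_punch0, red_punch1, red_punch2 in the frame of caddy below 0.03 m and linear speed of each of red_punch0, red_punch1, red_punch2, foot0, foot1, foot2, foot3, foot4, scoop below 0.03 m/s and x of red_punch1 in the frame of caddy between -0.035 and 0.035 m and y of red_punch1 in the frame of caddy between -0.0825 and 0.0825 m and x of red_punch2 in the frame of caddy between -0.035 and 0.035 m and y of red_punch2 in the frame of caddy between -0.0825 and 0.0825 m and horizontal distance between each of foot0, foot1, foot2, foot3, foot4 and dish below 0.055 m and z of foot0 in the frame of dish between 0 and 0.045 m and z of foot1 in the frame of dish between 0 and 0.045 m and z of foot2 in the frame of dish between 0 and 0.045 m and z of foot3 in the frame of dish between 0 and 0.045 m and z of foot4 in the frame of dish between 0 and 0.045 m and z of each of wood_punch0, wood_punch1, wood_punch2, wood_punch3 in the frame of block below 0.025 m and angle between each of wood_punch0, wood_punch1, wood_punch2, wood_punch3's own z axis and vertical below 0.2 rad and angle between each of dish, scoop's own z axis and vertical below 0.1 rad and height (world z) of dish below 0.01 m and horizontal distance between scoop and mat below 0.035 m and height (world z) of scoop below 0.012 m); the robot touches nothing.
It fails at once if a wooden-handled punch is pulled out of the block or bent over (z of any of wood_punch0, wood_punch1, wood_punch2, wood_punch3 in the frame of block above 0.035 m or angle between any of wood_punch0, wood_punch1, wood_punch2, wood_punch3's own z axis and vertical above 0.35 rad).
It fails at once if the jar or the tape roll is moved more than 4 cm (distance of any of jar, tape from where it was at the start of the episode above 0.04 m).
It fails at once if the gripper's fingers touch a bag foot that lies in the bin ((contact force between the fingers and foot0 above 0.5 N and x of foot0 in the frame of bin between -0.115 and 0.09 m and y of foot0 in the frame of bin between -0.04 and 0.04 m and z of foot0 in the frame of bin between -0.01 and 0.03 m) or (contact force between the fingers and foot1 above 0.5 N and x of foot1 in the frame of bin between -0.115 and 0.09 m and y of foot1 in the frame of bin between -0.04 and 0.04 m and z of foot1 in the frame of bin between -0.01 and 0.03 m) or (contact force between the fingers and foot2 above 0.5 N and x of foot2 in the frame of bin between -0.115 and 0.09 m and y of foot2 in the frame of bin between -0.04 and 0.04 m and z of foot2 in the frame of bin between -0.01 and 0.03 m) or (contact force between the fingers and foot3 above 0.5 N and x of foot3 in the frame of bin between -0.115 and 0.09 m and y of foot3 in the frame of bin between -0.04 and 0.04 m and z of foot3 in the frame of bin between -0.01 and 0.03 m) or (contact force between the fingers and foot4 above 0.5 N and x of foot4 in the frame of bin between -0.115 and 0.09 m and y of foot4 in the frame of bin between -0.04 and 0.04 m and z of foot4 in the frame of bin between -0.01 and 0.03 m)).
Of red_punch0, red_punch1, red_punch2 only 2 to 3 are there at a start; the rules pass over those that are not, and their reading is None.
Of foot0, foot1, foot2, foot3, foot4 only 3 to 5 are there at a start; the rules pass over those that are not, and their reading is None.
At some moment in a run one of scoop, dish may be knocked a few centimetres aside while the robot is not near it.
It also fails if it takes over 210 s, if anything falls off the work surface, if the arm or the gripper's body presses on something with over 40 N, if the wrist force passes 120 N, or if a joint passes its speed limit or range.

## Robot

A 6-joint arm with a two-finger parallel gripper is mounted at the origin on the work surface. World frame = base frame: x ahead of the robot, y to its left, z up, the work surface at z = 0. Lengths are in m, angles in rad, forces in N, time in s.
With the tool pointing down it reaches from about 0.325 to 0.9 m from the base axis. Payload 3.5 kg.
Tool frame: the origin (TCP) lies on the centre line of the jaws, within the pads' length; the fingertips stand 22 mm ahead of it and the grasp point (between the pads) lies 3 mm ahead of it; z points along the fingers, y is the line along which they close (so a half turn about z gives the same grasp; the last joint's range is limited). The gripper opens to 85 mm and grips with 20 to 120 N. Pads are 22 mm wide; open, the fingers measure 114 mm over their backs; the gripper's body (76 mm by 85 mm) begins 54 mm behind the grasp point. The pads swing forward as they close: fully open they stand 13 mm farther back than shut.
Start: joints at [-0.103, 0.276, -0.026, 1.268, 0, 1.467], TCP at [0.625, -0, 0.253] pointing down, gripper open.
Joint ranges: [-3.12, 3.12], [-0.85, 1.88], [-1.08, 1.24], [-1.95, 2.15], [-1.57, 1.53], [-3.14, 3.14]. Speed limits (rad/s): [2.57, 2.57, 3.14, 3.14, 3.14, 3.14].

## Interface

Orientations are given as a unit quaternion [x, y, z, w].
In Python, from bench import bot gives the robot as it stands.
- The arm moves only by the tool send_rows, never from a script. Its argument "motion" is a list of rows, each a list of 3 entries, a list of its own where there are three numbers: the shift along the tool's x, y, z in mm, then the turn, a rotation vector about the tool's x, y, z in degrees, then the finger opening in mm, from 0 to 85.4. A call has 1 to 10 rows; each row is the pose to reach, as a shift and turn from the pose commanded when the call began, along the tool's axes at that moment; what a row does not reach only later rows make up. A row lasts 1/10 s, in which the tool goes at most 50 mm and 8.59 degrees, less where a joint would pass 70% of its speed; a pose out of reach is approached as far as the arm can. A call with a gripper value outside its range is refused whole. The fingers move at their own pace and stop on an object; "force" is the grip in N (left out, the last holds). Time passes only in rows, so rows that repeat a pose let the fingers close. It gives the time, the measured TCP pose, the force, the opening and the grip force at its end, in the units of the state.
- bot.observe(): the state, without advancing time (a new reading comes with each control period).
- bot.capture(name): name is "scene" or "side" or "wrist"; returns a dict with "pixels" (420x560x3 uint8, red, green, blue), "depth" (420x560 float32, m along the optical axis (not along the pixel's ray), 0 where there is no reading), "fx", "fy", "cx", "cy" (pixels), "k1" (the pictures are not rectified: a ray, as slopes to the right and down, at radius r is drawn at 1 + k1 r^2 times it, then the intrinsics apply), "xyz" and "attitude" of the camera in the world. Camera axes: x right, y up, looking along -z (the intrinsics and any distortion apply to the point x, -y, -z); pixel columns grow to the right and rows downward; lengths in m; the calibration is good to about 2 mm. A picture is of the moment at which its call begins.
- bot.hand_in(): hands the job in; it is judged then, once.
The state is a dict: "t": time; "joint_positions": joint angles; "qvel": joint speeds; "tau": joint torques, N m; "tcp_pos": TCP position; "tool_rot": TCP orientation; "contact_force": force on the tool from outside, world axes, zero at the start; "torque": the same for the moment, N m; "opening": finger opening in m; "finger_force": force on a finger pad.
Only numpy, scipy, OpenCV 4.12 (cv2) and the standard library are available. Lean on these libraries where they do the work, as an engineer would, in place of code of your own. Each camera call takes 0.05 s, during which the arm holds its last target. There are 200 camera calls.

## Working session

There is one attempt and no reset: what is moved stays moved. The work goes in short steps, Python scripts to look and compute and a tool call to move; the robot and the scene stay as the last step left them, time stands still between calls to the robot, and variables do not carry over. Pictures are saved under pics/ and viewed, at most 14 in all, crops included, and the job is handed in when it is done.

Besides the shell and the picture viewer there is one more tool, called after "Request:" by a JSON object that holds its "api" and its "payload". send_rows: Moves the arm, as the interface text tells. Its arguments: {"type":"object","properties":{"motion":{"type":"array","items":{"type":"array"}},"force":{"type":"number"}},"required":["motion"]}

```bash
mkdir -p pics; cat > h.py <<'E'
import numpy as np, cv2
from bench import bot
from scipy.spatial.transform import Rotation as R
def cam(n):
    c=bot.capture(n); return c
def world(c):
    H,W=c["depth"].shape
    v,u=np.mgrid[0:H,0:W].astype(float)
    x,y=rays(c,u,v); d=c["depth"]
    P=np.stack([x*d,-y*d,-d],-1)
    A=np.array(c["attitude"],float)
    M=R.from_quat(A).as_matrix() if A.size==4 else A.reshape(3,3)
    return P@M.T+np.array(c["xyz"])
def rays(c,u,v):
    xd=(u-c["cx"])/c["fx"]; yd=(v-c["cy"])/c["fy"]
    x,y=xd.copy(),yd.copy()
    for _ in range(8):
        s=1+c["k1"]*(x*x+y*y); x,y=xd/s,yd/s
    return x,y
def plane(c,u,v,z):
    x,y=rays(c,np.atleast_1d(np.array(u,float)),np.atleast_1d(np.array(v,float)))
    A=np.array(c["attitude"],float)
    M=R.from_quat(A).as_matrix() if A.size==4 else A.reshape(3,3)
    D=np.stack([x,-y,-np.ones_like(x)],-1)@M.T; o=np.array(c["xyz"])
    return o+D*((z-o[2])/D[:,2])[:,None]
def save(c,n): cv2.imwrite("pics/"+n,c["pixels"][:,:,::-1])
E
python3 - <<'E'
from h import *
s=bot.observe(); print(s)
for n in ("scene","side","wrist"):
    c=cam(n); save(c,n+"0.png"); np.save(n+"0.npy",c,allow_pickle=True)
    print(n,c["xyz"],c["attitude"],c["fx"],c["k1"],(c["depth"]>0).mean())
E
```

```text
{'t': 0.0, 'joint_positions': array([-1.03369842e-01,  2.77135019e-01, -2.78990673e-02,  1.26799215e+00,
       -4.50881638e-06,  1.46739547e+00]), 'qvel': array([-0.00045583, -0.00217613, -0.00251144, -0.00147765, -0.00087948,
        0.00094955]), 'tau': array([-1.23772923e-03, -4.45513523e+01,  2.95201170e+01,  1.64704624e-02,
       -2.18722530e-04, -1.59438730e-05]), 'tcp_pos': array([6.24265612e-01, 8.38559957e-05, 2.52149820e-01]), 'tool_rot': array([ 7.07095375e-01,  7.07117308e-01, -7.04569788e-04, -8.64124800e-04]), 'contact_force': array([-0.03757843, -0.24865374, -0.07974758]), 'torque': array([0.01716095, 0.0300506 , 0.04144718]), 'finger_force': 0.0, 'opening': 0.08534772163310606}
scene [ 1.3142993  -0.22825794  0.89534232] [0.2976571  0.2088979  0.53974972 0.75923129] 490.1878624569346 0.022117901057348635 0.9959906462585034
side [0.16450744 0.55823859 0.73727028] [-0.13013417  0.38987464  0.86297589 -0.29382899] 433.69437384951937 -0.11811376391557755 0.9960969387755102
wrist [0.62305767 0.07201368 0.37421431] [-1.43578267e-01  6.17176368e-04 -7.86103120e-04  9.89638460e-01] 298.3518551741011 -0.03332606519374894 0.9958503401360544
```

View pics/scene0.png

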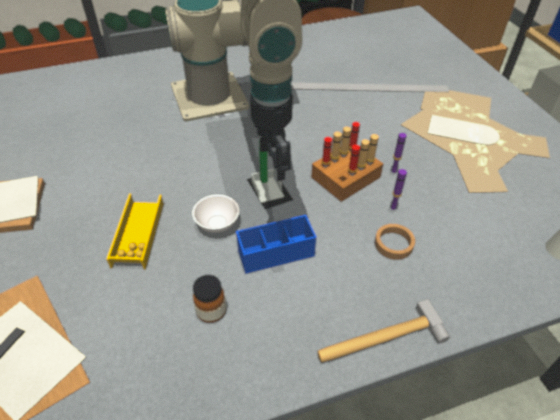

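View pics/side0.png

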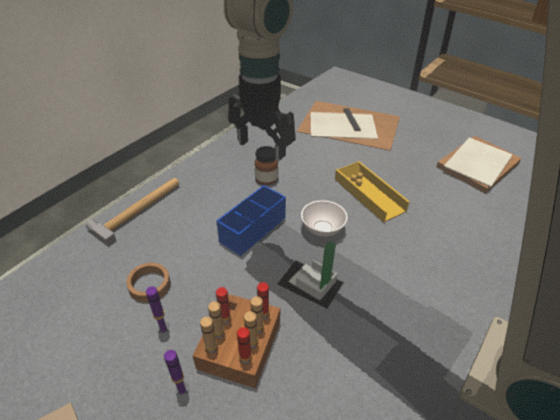

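The scene view shows three red and four wood punches in the block at (347,160). The scoop on its mat is at (268,188), the caddy at (277,243), the dish at (216,214), the bin at (137,230) with its feet at the rear (133,250), the jar at (209,297) and the tape at (395,240). The side view agrees.

```bash
cat > meas.py <<'E'
from h import *
def load(n): return np.load(n+"0.npy",allow_pickle=True).item()
def cloud(c):
    P=world(c); hsv=cv2.cvtColor(c["pixels"],cv2.COLOR_RGB2HSV); return P,hsv
def rect(X):
    (cx,cy),(w,h),a=cv2.minAreaRect((X[:,:2]*1000).astype(np.float32)); 
    return np.round([cx,cy,w,h,a],1)
E
python3 - <<'E'
from meas import *
for n in ("scene","side"):
    c=load(n); P,h=cloud(c); H,S,V=[h[...,i].astype(int) for i in range(3)]
    Z=P[...,2]; ok=(c["depth"]>0)&(P[...,0]>.2)&(P[...,0]<1.0)&(abs(P[...,1])<.6)
    t=ok&(abs(Z)<.02)&(S<60); print(n,"table z",np.median(Z[t]))
    M={"yellow":(H>20)&(H<33)&(S>180)&(Z<.06)&(Z>.0),"blue":(H>105)&(H<125)&(S>150)&(Z>-.01)&(Z<.09),
       "red":((H<5)|(H>174))&(S>180)&(Z>.05)&(Z<.16),"green":(H>55)&(H<85)&(S>80)&(Z>.03)&(Z<.15),
       "white":(S<40)&(V>170)&(Z>.01)&(Z<.07),"black":(V<50)&(abs(Z)<.012),
       "block":(H>5)&(H<18)&(S>120)&(Z>.042)&(Z<.058),"wood":(H>10)&(H<25)&(S>60)&(Z>.09)&(Z<.15)}
    for k,m in M.items():
        m=(m&ok).astype(np.uint8)
        N,L,st,_=cv2.connectedComponentsWithStats(m)
        for i in range(1,N):
            if st[i,4]<40: continue
            X=P[L==i]; print(k,st[i,4],"px",np.round([st[i,0]+st[i,2]/2,st[i,1]+st[i,3]/2]),rect(X),"z",np.round(np.percentile(X[:,2],[2,98])*1000))
E
```

```text
scene table z -0.00048215520371852616
yellow 2073 px [134. 231.] [ 498.9 -293.1   79.5  200.6   68.5] z [ 1. 35.]
blue 3051 px [276. 244.] [660.7  -4.3 163.   74.   88.4] z [ 3. 70.]
red 91 px [355. 144.] [482.1 264.2  17.1  98.2  65. ] z [ 71. 136.]
red 48 px [326. 155.] [474.4 193.3  10.5   7.2  45.1] z [ 74. 109.]
red 56 px [354. 163.] [524.6 244.2  14.9   8.9  51.4] z [ 72. 109.]
green 161 px [264. 164.] [428.4  42.2  19.3  15.7   0.9] z [ 32. 107.]
white 1381 px [ 19. 198.] [ 306.4 -552.1   88.3  144.2   88.5] z [19. 26.]
white 972 px [216. 212.] [ 528.5 -108.4  105.8  110.9   74.3] z [11. 46.]
white 370 px [433. 318.] [9.353e+02 2.372e+02 8.440e+01 2.390e+01 3.000e-01] z [22. 29.]
black 138 px [278. 198.] [501.7  60.1  41.3  82.   30.5] z [-2.  5.]
block 1020 px [348. 169.] [482.2 253.1 118.2 146.7  19.4] z [43. 53.]
block 41 px [210. 308.] [ 785.  -185.5   39.1    9.1   78.3] z [50. 58.]
wood 284 px [342. 139.] [450.3 249.7  22.   71.4  19. ] z [ 91. 136.]
wood 278 px [369. 146.] [506.1 285.   20.6  73.   22.4] z [ 92. 137.]
side table z 0.0016373721244229422
blue 108 px [267. 206.] [655.6 -38.4  89.7  71.1  88. ] z [ 6. 73.]
blue 109 px [236. 227.] [655.7  29.3 103.9  69.2  86.7] z [ 5. 73.]
red 57 px [263. 287.] [463.3 199.   15.4  15.   75.7] z [134. 139.]
red 42 px [222. 292.] [513.  251.1  13.6  13.6  66.4] z [135. 139.]
red 87 px [244. 333.] [431.5 288.3  17.2  17.7  25.5] z [133. 139.]
green 221 px [328. 264.] [420.9  47.9  14.4  14.   80.9] z [ 35. 139.]
white 855 px [473. 170.] [ 304.9 -553.7   94.6  137.6   88.6] z [23. 28.]
white 712 px [324. 216.] [ 524.5 -107.1  108.7  106.9   37. ] z [11. 48.]
black 568 px [310. 285.] [455.2  50.7 118.4  75.9   5.6] z [1. 7.]
block 2402 px [237. 336.] [477.  254.6 114.3 144.3  19.6] z [45. 54.]
wood 484 px [254. 316.] [450.2 237.4  21.4  67.4  22.1] z [ 92. 138.]
wood 542 px [212. 322.] [499.1 286.6  21.8  70.5  17.6] z [ 92. 138.]
```

```bash
cat >> h.py <<'E'
R0=R.from_quat([.70710678,.70710678,0,0])
def ori(yaw,tilt=0): return R.from_euler("z",yaw,degrees=True)*R0*R.from_euler("x",tilt,degrees=True)
def steps(*ts, s=None):
    """targets (x,y,z mm, yaw[,tilt]) -> shift mm, turn deg in the present tool frame"""
    s=s or bot.observe(); q=R.from_quat(s["tool_rot"]); p=np.array(s["tcp_pos"])*1000
    for t in ts:
        T=ori(t[3],t[4] if len(t)>4 else 0)
        print(t,"->",np.round(q.inv().apply(np.array(t[:3])-p),1).tolist(),np.round((q.inv()*T).as_rotvec(degrees=True),1).tolist())
def now():
    s=bot.observe(); q=R.from_quat(s["tool_rot"]); y=q.apply([0,1,0]); z=q.apply([0,0,1])
    print("t",round(s["t"],2),"tcp",np.round(np.array(s["tcp_pos"])*1000,1),"yaw",round(float(np.degrees(np.arctan2(y[1],y[0]))),1),"ydip",round(float(-y[2]),3),"z",np.round(z,3),"op",round(s["opening"]*1000,1),"f",round(s["finger_force"],1),"cf",np.round(s["contact_force"],1),"j",np.round(s["joint_positions"],2))
E
python3 -c "
from h import *
now(); steps((465.5,198,230,19.5),(490,240,330,19.5))"
```

```text
t 0.15 tcp [6.244e+02 1.000e-01 2.524e+02] yaw -0.0 ydip 0.002 z [-0.002  0.    -1.   ] op 84.9 f 0.0 cf [ 0.3 -0.1 -0.9] j [-0.1   0.28 -0.03  1.27  0.    1.47]
(465.5, 198, 230, 19.5) -> [197.9, -158.9, 22.7] [-0.1, -0.0, -19.5]
(490, 240, 330, 19.5) -> [239.9, -134.6, -77.3] [-0.1, -0.0, -19.5]
```

Request:
{"api": "send_rows", "payload": {"motion": [[[198,-159,22.5],[0,0,-19.5],45],[[198,-159,22.5],[0,0,-19.5],45],[[198,-159,22.5],[0,0,-19.5],45],[[198,-159,22.5],[0,0,-19.5],45],[[198,-159,22.5],[0,0,-19.5],45],[[198,-159,22.5],[0,0,-19.5],45],[[198,-159,22.5],[0,0,-19.5],45],[[198,-159,22.5],[0,0,-19.5],45],[[198,-159,22.5],[0,0,-19.5],45]], "force": 40}}

```text
t: 1.05
tcp_pos: [0.4672, 0.1971, 0.231]
tool_rot: [0.578, 0.816, 0.0, 0.0]
contact_force: [-0.7, -0.9, 0.3]
opening: 0.0447
finger_force: 0.0
```

```bash
python3 - <<'E'
from meas import *
now(); c=cam("wrist"); save(c,"w1.png"); P,h=cloud(c); H,S,V=[h[...,i].astype(int) for i in range(3)]; Z=P[...,2]
for k,m in {"red":((H<6)|(H>174))&(S>150)&(Z>.128)&(Z<.145),"wood":(H>8)&(H<26)&(S>50)&(Z>.128)&(Z<.145)}.items():
    N,L,st,_=cv2.connectedComponentsWithStats(m.astype(np.uint8))
    for i in range(1,N):
        if st[i,4]>30: print(k,st[i],np.round((P[L==i].min(0)+P[L==i].max(0))*500,1))
steps((465.5,198,108,19.5))
E
```

```text
t 1.05 tcp [467.2 197.1 231. ] yaw 19.4 ydip -0.001 z [ 0.001 -0.    -1.   ] op 44.7 f 0.0 cf [-0.7 -0.9  0.3] j [ 0.27  0.08 -0.31  1.18 -0.    1.5 ]
red [260  65  29  32 710] [431.1 286.8 134.9]
red [346 158  29  28 602] [512.1 248.6 133.1]
red [271 216  16  10  66] [467.4 193.  136. ]
wood [350  65  33  32 803] [491.  308.5 133.4]
wood [260 113  30  30 671] [441.7 257.3 135.2]
wood [348 113  31  30 672] [501.5 278.6 133.3]
wood [261 158  29  28 615] [452.5 227.2 133.1]
(465.5, 198, 108, 19.5) -> [1.5, -1.3, 122.9] [0.0, 0.0, -0.1]
```

View pics/w1.png

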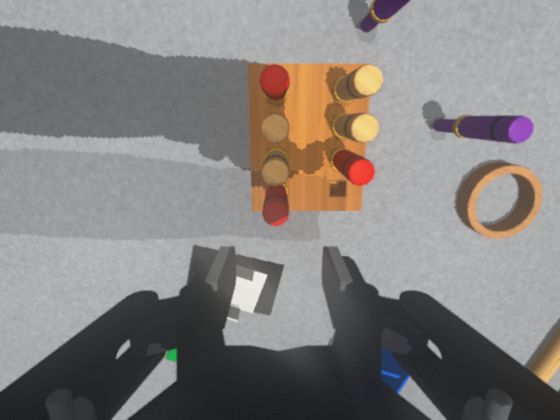

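The wrist view shows red punches at (274,80), (360,172) and (275,205). The four wood punches stand beside them, and the hole at (338,190) is empty. Now to grasp punch A.

Request:
{"api": "send_rows", "payload": {"motion": [[[0,-1.6,30],[0,0,0],45],[[0,-1.6,70],[0,0,0],45],[[0,-1.6,100],[0,0,0],45],[[0,-1.6,122],[0,0,0],45],[[0,-1.6,122],[0,0,0],45],[[0,-1.6,122],[0,0,0],14],[[0,-1.6,122],[0,0,0],14],[[0,-1.6,122],[0,0,0],14],[[0,-1.6,122],[0,0,0],14],[[0,-1.6,122],[0,0,0],14]], "force": 50}}

```text
t: 2.1
tcp_pos: [0.4658, 0.1978, 0.1102]
tool_rot: [0.577, 0.817, 0.001, 0.001]
contact_force: [-0.2, 0.3, 5.1]
opening: 0.0195
finger_force: 49.0
```

```bash
python3 -c "
from h import *
now(); steps((464,197.5,215,19.5),(659.5,-57,215,-1.6))"
```

```text
t 2.1 tcp [465.8 197.8 110.2] yaw 19.5 ydip -0.003 z [ 0.003  0.001 -1.   ] op 19.5 f 49.0 cf [-0.2  0.3  5.1] j [ 0.27  0.19 -0.46  0.91 -0.    1.5 ]
(464, 197.5, 215, 19.5) -> [0.3, -1.4, -104.8] [0.2, 0.0, 0.0]
(659.5, -57, 215, -1.6) -> [-304.9, 97.9, -104.3] [0.2, -0.0, 21.1]
```

Request:
{"api": "send_rows", "payload": {"motion": [[[0,0,-30],[0,0,0],14],[[0,0,-75],[0,0,0],14],[[0,0,-107],[0,0,0],14],[[-45,14,-107],[0,0,4],14],[[-90,28,-107],[0,0,8],14],[[-135,42,-107],[0,0,12],14],[[-180,56,-107],[0,0,16],14],[[-225,70,-107],[0,0,20],14],[[-265,83,-107],[0,0,21],14],[[-303.5,94,-107],[0,0,21],14]]}}

```text
t: 3.1
tcp_pos: [0.6553, -0.0589, 0.2156]
tool_rot: [0.717, 0.698, 0.0, -0.0]
contact_force: [0.3, -0.2, -1.7]
opening: 0.02
finger_force: 50.2
```

Request:
{"api": "send_rows", "payload": {"motion": [[[0,0,0],[0,0,0],14],[[0,0,0],[0,0,0],14]]}}

```text
t: 3.3
tcp_pos: [0.6543, -0.0579, 0.2152]
tool_rot: [0.717, 0.697, -0.0, -0.001]
contact_force: [-0.2, 0.4, -1.0]
opening: 0.0201
finger_force: 50.2
```

```bash
python3 - <<'E'
from meas import *
now(); c=cam("wrist"); save(c,"w2.png")
P,h=cloud(c); H,S,V=[h[...,i].astype(int) for i in range(3)]; Z=P[...,2]
m=(H>105)&(H<128)&(S>120)&(Z>.06)&(Z<.08)&(abs(P[...,0]-.66)<.15); print(m.sum(),rect(P[m]))
m=(H>20)&(H<33)&(S>150)&(Z>.025)&(Z<.045); print(m.sum(), rect(P[m]) if m.sum()>5 else 0)
steps((655.5,-57,106,-1.6))
E
```

```text
t 3.3 tcp [654.3 -57.9 215.2] yaw -1.6 ydip 0.001 z [-0.001  0.001 -1.   ] op 20.1 f 50.2 cf [-0.2  0.4 -1. ] j [-0.19  0.35 -0.    1.22  0.    1.41]
3467 [656.   -3.5 164.1  69.6  88.2]
224 [ 474.1 -263.2   56.3  134.3   32.3]
(655.5, -57, 106, -1.6) -> [-0.1, 1.9, 109.3] [-0.1, -0.0, 0.1]
```

View pics/w2.png

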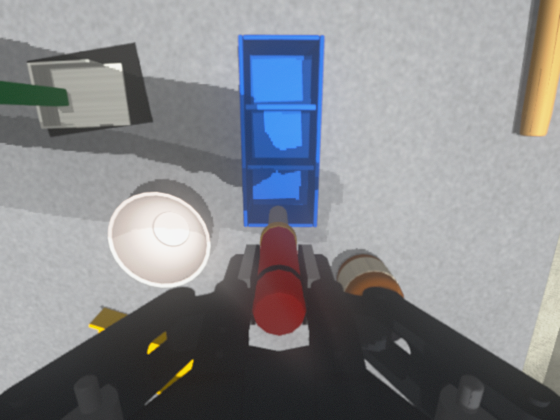

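The wrist view shows the punch held upright at (278,270), over the caddy's near compartment. The dish is at (160,238), the scoop at (85,95) and the jar at (370,285), which is clear of the gripper.

Request:
{"api": "send_rows", "payload": {"motion": [[[0,1.9,40],[0,0,0],14],[[0,1.9,80],[0,0,0],14],[[0,1.9,100],[0,0,0],14],[[0,1.9,107],[0,0,0],14],[[0,1.9,109.5],[0,0,0],14],[[0,1.9,110],[0,0,0],14],[[0,1.9,110],[0,0,0],14],[[0,1.9,110],[0,0,0],45],[[0,1.9,110],[0,0,0],45],[[0,1.9,110],[0,0,0],45]]}}

```text
t: 4.35
tcp_pos: [0.6569, -0.0575, 0.1067]
tool_rot: [0.716, 0.698, 0.0, 0.001]
contact_force: [0.6, 0.6, 1.0]
opening: 0.0454
finger_force: 0.0
```

```bash
python3 -c "
from h import *
now(); steps((655,-57,225,-1.6),(512,249,230,19.5))"
```

```text
t 4.35 tcp [656.9 -57.5 106.7] yaw -1.5 ydip -0.002 z [ 0.002 -0.    -1.   ] op 45.4 f 0.0 cf [0.6 0.6 1. ] j [-0.19  0.44 -0.12  1.01  0.    1.41]
(655, -57, 225, -1.6) -> [0.4, -1.7, -118.3] [0.1, 0.0, 0.1]
(512, 249, 230, 19.5) -> [302.5, -152.7, -123.6] [0.1, 0.0, -21.0]
```

Request:
{"api": "send_rows", "payload": {"motion": [[[0,0,-40],[0,0,0],45],[[0,0,-85],[0,0,0],45],[[0,0,-123],[0,0,0],45],[[45,-23,-123],[0,0,-4],45],[[90,-46,-123],[0,0,-8],45],[[135,-69,-123],[0,0,-12],45],[[180,-92,-123],[0,0,-16],45],[[225,-115,-123],[0,0,-20],45],[[265,-135,-123],[0,0,-21],45],[[302.5,-152.5,-123],[0,0,-21],45]]}}

```text
t: 5.35
tcp_pos: [0.5104, 0.2509, 0.2293]
tool_rot: [0.577, 0.817, 0.0, 0.0]
contact_force: [0.7, 0.3, -0.2]
opening: 0.045
finger_force: 0.0
```

Request:
{"api": "send_rows", "payload": {"motion": [[[0,0,0],[0,0,0],45],[[0,0,0],[0,0,0],45],[[0,0,0],[0,0,0],45]]}}

```text
t: 5.65
tcp_pos: [0.5123, 0.2483, 0.229]
tool_rot: [0.578, 0.816, 0.0, 0.0]
contact_force: [1.0, -0.9, -0.0]
opening: 0.045
finger_force: 0.0
```

```bash
python3 -c "
from h import *
now(); steps((512.5,249,108,19.5))
c=cam('side'); cv2.imwrite('pics/s2.png',cv2.resize(c['pixels'][130:390,150:370,::-1],None,fx=2,fy=2))"
```

```text
t 5.65 tcp [512.3 248.3 229. ] yaw 19.4 ydip -0.0 z [ 0.001 -0.    -1.   ] op 45.0 f 0.0 cf [ 1.  -0.9 -0. ] j [ 0.34  0.19 -0.19  1.19 -0.    1.57]
(512.5, 249, 108, 19.5) -> [0.6, 0.3, 121.0] [0.0, 0.0, -0.1]
```

View pics/s2.png

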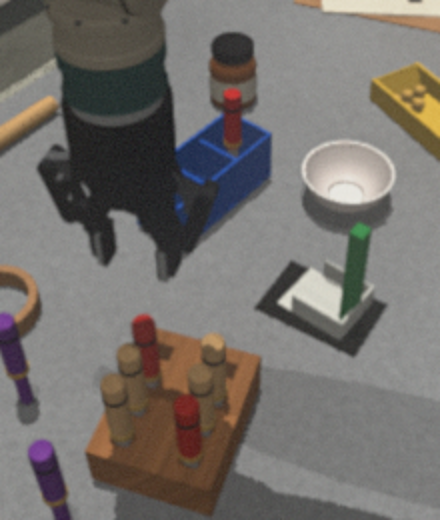

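The first punch stands upright in its compartment at (232,120) in the crop, and the woods are undisturbed. B is next.

Request:
{"api": "send_rows", "payload": {"motion": [[[0.5,0.3,30],[0,0,0],45],[[0.5,0.3,70],[0,0,0],45],[[0.5,0.3,100],[0,0,0],45],[[0.5,0.3,120],[0,0,0],45],[[0.5,0.3,120],[0,0,0],45],[[0.5,0.3,120],[0,0,0],14],[[0.5,0.3,120],[0,0,0],14],[[0.5,0.3,120],[0,0,0],14],[[0.5,0.3,120],[0,0,0],14],[[0.5,0.3,120],[0,0,0],14]]}}

```text
t: 6.7
tcp_pos: [0.5128, 0.2498, 0.1099]
tool_rot: [0.577, 0.817, 0.001, 0.001]
contact_force: [-0.3, -0.2, 3.5]
opening: 0.0197
finger_force: 48.9
```

```bash
python3 -c "
from h import *
now(); steps((656,-3.5,225,-1.6))"
```

```text
t 6.7 tcp [512.8 249.8 109.9] yaw 19.5 ydip -0.002 z [ 0.002  0.    -1.   ] op 19.7 f 48.9 cf [-0.3 -0.2  3.5] j [ 0.34  0.29 -0.33  0.95 -0.    1.57]
(656, -3.5, 225, -1.6) -> [-286.7, 50.7, -114.8] [0.1, -0.0, 21.1]
```

Request:
{"api": "send_rows", "payload": {"motion": [[[0,0,-30],[0,0,0],14],[[0,0,-75],[0,0,0],14],[[0,0,-110],[0,0,0],14],[[-45,8,-110],[0,0,4],14],[[-90,16,-110],[0,0,8],14],[[-135,24,-110],[0,0,12],14],[[-180,32,-110],[0,0,16],14],[[-225,40,-110],[0,0,20],14],[[-265,47,-110],[0,0,21],14],[[-286.7,50.7,-110],[0,0,21],14]]}}

```text
t: 7.7
tcp_pos: [0.6567, -0.0066, 0.2186]
tool_rot: [0.717, 0.697, -0.0, 0.0]
contact_force: [0.6, 0.5, -0.2]
opening: 0.0195
finger_force: 50.4
```

Request:
{"api": "send_rows", "payload": {"motion": [[[0,0,0],[0,0,0],14],[[0,0,0],[0,0,0],14],[[0,0,0],[0,0,0],14]]}}

```text
t: 8.0
tcp_pos: [0.6545, -0.0023, 0.2186]
tool_rot: [0.716, 0.698, -0.0, -0.001]
contact_force: [-0.6, 1.1, -0.7]
opening: 0.0198
finger_force: 50.4
```

```bash
python3 -c "
from h import *
now(); steps((656,-3.5,105,-1.6))"
```

```text
t 8.0 tcp [654.5  -2.3 218.6] yaw -1.4 ydip 0.001 z [-0.001  0.001 -1.   ] op 19.8 f 50.4 cf [-0.6  1.1 -0.7] j [-0.1   0.35 -0.    1.22  0.    1.49]
(656, -3.5, 105, -1.6) -> [-1.2, 1.6, 113.6] [-0.1, -0.0, 0.2]
```

Request:
{"api": "send_rows", "payload": {"motion": [[[-0.8,1,40],[0,0,0],14],[[-0.8,1,80],[0,0,0],14],[[-0.8,1,104],[0,0,0],14],[[-0.8,1,110],[0,0,0],14],[[-0.8,1,112.5],[0,0,0],14],[[-0.8,1,113],[0,0,0],14],[[-0.8,1,113],[0,0,0],14],[[-0.8,1,113],[0,0,0],45],[[-0.8,1,113],[0,0,0],45],[[-0.8,1,113],[0,0,0],45]]}}

```text
t: 9.0
tcp_pos: [0.6569, -0.0047, 0.1067]
tool_rot: [0.716, 0.698, 0.0, 0.001]
contact_force: [-0.2, 0.3, 0.1]
opening: 0.0451
finger_force: 0.0
```

```bash
python3 -c "
from h import *
now(); steps((656,-3,229,-1.6),(431.5,287,229,19.5))"
```

```text
t 9.0 tcp [656.9  -4.7 106.7] yaw -1.5 ydip -0.001 z [ 0.001 -0.    -1.   ] op 45.1 f 0.0 cf [-0.2  0.3  0.1] j [-0.11  0.43 -0.13  1.01 -0.    1.49]
(656, -3, 229, -1.6) -> [1.6, -0.8, -122.3] [0.1, 0.0, 0.1]
(431.5, 287, 229, 19.5) -> [285.6, -232.9, -122.7] [0.1, 0.0, -21.0]
```

Request:
{"api": "send_rows", "payload": {"motion": [[[0,0,-40],[0,0,0],45],[[0,0,-85],[0,0,0],45],[[0,0,-122.5],[0,0,0],45],[[38,-31,-122.5],[0,0,-4],45],[[76,-62,-122.5],[0,0,-8],45],[[114,-93,-122.5],[0,0,-12],45],[[152,-124,-122.5],[0,0,-16],45],[[190,-155,-122.5],[0,0,-20],45],[[228,-186,-122.5],[0,0,-21],45],[[260,-212,-122.5],[0,0,-21],45]]}}

```text
t: 10.0
tcp_pos: [0.4495, 0.2625, 0.2287]
tool_rot: [0.577, 0.817, 0.0, -0.0]
contact_force: [0.5, -0.7, 0.6]
opening: 0.0449
finger_force: 0.0
```

Request:
{"api": "send_rows", "payload": {"motion": [[[33,-10.5,0],[0,0,0],45],[[33,-10.5,0],[0,0,0],45],[[33,-10.5,0],[0,0,0],45],[[33,-10.5,0],[0,0,0],45]]}}

```text
t: 10.4
tcp_pos: [0.431, 0.2881, 0.2285]
tool_rot: [0.577, 0.816, 0.0, 0.0]
contact_force: [-0.7, -0.2, -0.4]
opening: 0.0451
finger_force: 0.0
```

```bash
python3 -c "
from h import *
now(); steps((431.5,287,109,19.5))"
```

```text
t 10.4 tcp [431.  288.1 228.5] yaw 19.5 ydip -0.001 z [ 0.001 -0.    -1.   ] op 45.1 f 0.0 cf [-0.7 -0.2 -0.4] j [ 0.46  0.1  -0.29  1.18 -0.    1.7 ]
(431.5, 287, 109, 19.5) -> [-1.2, 0.1, 119.5] [0.0, 0.0, -0.0]
```

Request:
{"api": "send_rows", "payload": {"motion": [[[-1,0,30],[0,0,0],45],[[-1,0,70],[0,0,0],45],[[-1,0,100],[0,0,0],45],[[-1,0,119.5],[0,0,0],45],[[-1,0,119.5],[0,0,0],45],[[-1,0,119.5],[0,0,0],14],[[-1,0,119.5],[0,0,0],14],[[-1,0,119.5],[0,0,0],14],[[-1,0,119.5],[0,0,0],14],[[-1,0,119.5],[0,0,0],14]]}}

```text
t: 11.4
tcp_pos: [0.4319, 0.2881, 0.1103]
tool_rot: [0.577, 0.817, 0.001, 0.001]
contact_force: [0.5, 0.2, 4.6]
opening: 0.0197
finger_force: 49.1
```

```bash
python3 -c "
from h import *
now(); steps((657.5,49.5,220,-1.6))"
```

```text
t 11.4 tcp [431.9 288.1 110.3] yaw 19.5 ydip -0.003 z [ 0.003  0.001 -1.   ] op 19.7 f 49.1 cf [0.5 0.2 4.6] j [ 0.46  0.21 -0.44  0.92 -0.    1.69]
(657.5, 49.5, 220, -1.6) -> [-300.3, 133.4, -109.3] [0.2, -0.0, 21.1]
```

Request:
{"api": "send_rows", "payload": {"motion": [[[0,0,-30],[0,0,0],14],[[0,0,-75],[0,0,0],14],[[0,0,-120],[0,0,0],14],[[0,0,-160],[0,0,0],14],[[-40,18,-160],[0,0,4],14],[[-80,36,-160],[0,0,8],14],[[-120,54,-160],[0,0,12],14],[[-165,72,-160],[0,0,16],14],[[-210,93,-160],[0,0,20],14],[[-255,113,-140],[0,0,21],14]]}}

```text
t: 12.4
tcp_pos: [0.6234, 0.0856, 0.2527]
tool_rot: [0.717, 0.697, 0.002, 0.002]
contact_force: [0.7, 0.7, 0.3]
opening: 0.0199
finger_force: 50.5
```

```bash
python3 -c "
from h import *
now(); steps((657,49.5,200,-1.6),(657,49.5,105.5,-1.6))"
```

```text
t 12.4 tcp [623.4  85.6 252.7] yaw -1.6 ydip -0.006 z [ 0.006  0.    -1.   ] op 19.9 f 50.5 cf [0.7 0.7 0.3] j [ 0.03  0.28 -0.02  1.26  0.    1.63]
(657, 49.5, 200, -1.6) -> [-35.2, 34.3, 52.9] [0.4, -0.0, 0.0]
(657, 49.5, 105.5, -1.6) -> [-35.2, 33.7, 147.4] [0.4, -0.0, 0.0]
```

Request:
{"api": "send_rows", "payload": {"motion": [[[-35,34.5,20],[0.3,0,0],14],[[-35,34.5,30],[0.3,0,0],14],[[-35,34.5,45],[0.3,0,0],14],[[-35,34.5,45],[0.3,0,0],14]]}}

```text
t: 12.8
tcp_pos: [0.6511, 0.052, 0.2018]
tool_rot: [0.716, 0.698, -0.004, -0.004]
contact_force: [-0.4, 0.5, -1.0]
opening: 0.0197
finger_force: 50.4
```

```bash
python3 -c "
from h import *
now(); steps((657,49.5,105,-1.6))"
```

```text
t 12.8 tcp [651.1  52.  201.8] yaw -1.5 ydip 0.012 z [-0.012  0.001 -1.   ] op 19.7 f 50.4 cf [-0.4  0.5 -1. ] j [-0.02  0.36 -0.02  1.2   0.    1.58]
(657, 49.5, 105, -1.6) -> [-2.4, 7.1, 96.8] [-0.7, -0.0, 0.1]
```

Request:
{"api": "send_rows", "payload": {"motion": [[[-1.5,4.5,40],[-0.3,0,0],14],[[-1.5,4.5,80],[-0.3,0,0],14],[[-1.5,4.5,92],[-0.3,0,0],14],[[-1.5,4.5,95],[-0.3,0,0],14],[[-1.5,4.5,96.5],[-0.3,0,0],14],[[-1.5,4.5,96.5],[-0.3,0,0],14],[[-1.5,4.5,96.5],[-0.3,0,0],14],[[-1.5,4.5,96.5],[-0.3,0,0],45],[[-1.5,4.5,96.5],[-0.3,0,0],45],[[-1.5,4.5,96.5],[-0.3,0,0],45]]}}

```text
t: 13.8
tcp_pos: [0.6582, 0.0495, 0.109]
tool_rot: [0.716, 0.698, 0.0, 0.0]
contact_force: [0.2, 0.3, 0.5]
opening: 0.0453
finger_force: 0.0
```

Request:
{"api": "send_rows", "payload": {"motion": [[[0,0,-40],[0,0,0],45],[[0,0,-85],[0,0,0],45],[[0,0,-130],[0,0,0],45],[[0,-45,-150],[0,0,0],45],[[0,-90,-190],[0,0,0],45],[[0,-130,-200],[0,0,0],45],[[0,-130,-200],[0,0,0],45],[[0,-130,-200],[0,0,0],45]]}}

```text
t: 14.6
tcp_pos: [0.5277, 0.053, 0.3096]
tool_rot: [0.716, 0.698, 0.001, 0.001]
contact_force: [0.3, -1.1, -0.8]
opening: 0.045
finger_force: 0.0
```

```bash
python3 - <<'E'
from meas import *
now(); c=cam("wrist"); save(c,"w3.png"); np.save("w30.npy",c,allow_pickle=True)
E
```

```text
t 14.6 tcp [527.7  53.  309.6] yaw -1.5 ydip -0.003 z [ 0.003 -0.    -1.   ] op 45.0 f 0.0 cf [ 0.3 -1.1 -0.8] j [-0.02  0.08 -0.14  1.34 -0.    1.58]
```

View pics/w3.png

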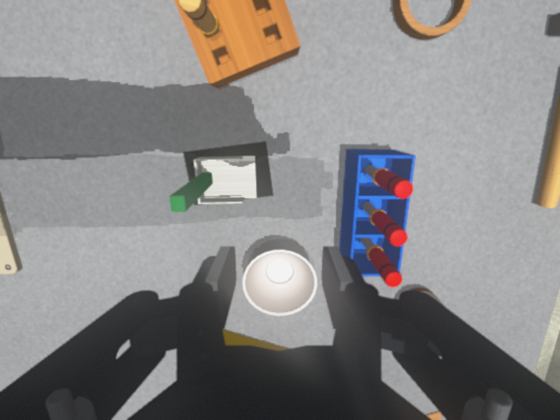

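All three red punches stand in the caddy at (403,188), (398,237) and (393,279). Next I measure the scoop, with its handle top at (180,202) and pan at (230,178), along with the mat and the dish at (280,282).

```bash
python3 - <<'E'
from meas import *
c=load("w3"); P,h=cloud(c); H,S,V=[h[...,i].astype(int) for i in range(3)]; Z=P[...,2]
reg=(abs(P[...,0]-.45)<.12)&(abs(P[...,1]-.06)<.12)
g=(H>55)&(H<90)&(S>80)&(Z>.12)&(Z<.15); print("handle top",g.sum(),np.round((P[g].min(0)+P[g].max(0))*500,1),rect(P[g]))
p=reg&(S<45)&(V>60)&(Z>.02)&(Z<.036); print("walls",p.sum(),rect(P[p]))
p=reg&(S<60)&(V>150)&(Z>-.005)&(Z<.04); print("pan",p.sum(),rect(P[p]))
b=reg&(V<55)&(abs(Z)<.015)&(S<120); b=cv2.morphologyEx(b.astype(np.uint8),cv2.MORPH_OPEN,np.ones((3,3)))>0; print("mat",b.sum(),rect(P[b]), np.percentile(P[b][:,2],[5,95]))
d=(abs(P[...,0]-.525)<.1)&(abs(P[...,1]+.107)<.08)&(Z>.036)&(Z<.055); print("dish",rect(P[d]),cv2.minEnclosingCircle((P[d][:,:2]*1000).astype(np.float32)))
E
```

```text
handle top 231 [422.7  43.6 137.2] [422.7  43.5  17.3  14.5  89.6]
walls 366 [449.8  38.2  85.2 240.8  20.7]
pan 15427 [449.6  60.  240.  239.2  90. ]Traceback (most recent call last):
  File "<stdin>", line 7, in <module>
    return _quantile_unchecked(
        a, q, axis, out, overwrite_input, method, keepdims, weights)
    return _ureduce(a,
                    func=_quantile_ureduce_func,
    ...<5 lines>...
                    overwrite_input=overwrite_input,
                    method=method)
    r = func(a, **kwargs)
    result = _quantile(arr,
                       quantiles=q,
    ...<2 lines>...
                       out=out,
                       weights=wgt)
    slices_having_nans = np.isnan(arr[-1, ...])
                                  ~~~^^^^^^^^^
IndexError: index -1 is out of bounds for axis 0 with size 0
```

```bash
python3 - <<'E'
from meas import *
c=load("w3"); P,h=cloud(c); H,S,V=[h[...,i].astype(int) for i in range(3)]; Z=P[...,2]
print(V[185,188],V[150,260],V[190,265], np.round(P[150,260],3), V[280,280])
reg=(abs(P[...,0]-.45)<.09)&(abs(P[...,1]-.055)<.06)
b=reg&(V<75)&(abs(Z)<.015)&(S<90); print("mat",b.sum(), rect(P[b]) if b.sum()>9 else 0)
d=(abs(P[...,0]-.525)<.07)&(abs(P[...,1]+.107)<.07)&(Z>.036)&(Z<.055)&(S<60)&(V>120); print("dish",d.sum(),rect(P[d]))
pl=plane(c,[193,255,257,193],[158,157,200,205],.028); print(np.round(pl*1000))
now(); steps((422.7,43.5,200,0),(422.7,43.5,117,0))
E
```

```text
93 65 85 [0.502 0.081 0.003] 243
mat 934 [453.3  66.6 116.7  41.    5.4]
dish 1107 [ 524.2 -108.7  108.2  109.2   34.2]
[[412.  76.  28.]
 [496.  74.  28.]
 [496.  14.  28.]
 [405.  10.  28.]]
t 14.65 tcp [528.3  53.  308.7] yaw -1.5 ydip -0.002 z [ 0.002 -0.    -1.   ] op 45.0 f 0.0 cf [-0.  -0.2 -0.7] j [-0.02  0.08 -0.14  1.34  0.    1.58]
(422.7, 43.5, 200, 0) -> [-12.2, -105.4, 108.5] [0.1, -0.0, -1.5]
(422.7, 43.5, 117, 0) -> [-12.2, -105.6, 191.5] [0.1, -0.0, -1.5]
```

Request:
{"api": "send_rows", "payload": {"motion": [[[-12,-40,20],[0,0,-1],45],[[-12,-80,50],[0,0,-1],45],[[-12,-105.5,90],[0,0,-1],45],[[-12,-105.5,108],[0,0,-1],45],[[-12,-105.5,108],[0,0,-1],45],[[-12,-105.5,140],[0,0,-1],45],[[-12,-105.5,175],[0,0,-1],45],[[-12,-105.5,191],[0,0,-1],45],[[-12,-105.5,191],[0,0,-1],45],[[-12,-105.5,191],[0,0,-1],45]]}}

```text
t: 15.65
tcp_pos: [0.4243, 0.0436, 0.1184]
tool_rot: [0.71, 0.704, 0.001, 0.001]
contact_force: [-0.1, 0.3, 0.1]
opening: 0.0454
finger_force: 0.0
```

Request:
{"api": "send_rows", "payload": {"motion": [[[0,0,0],[0,0,0],8],[[0,0,0],[0,0,0],8],[[0,0,0],[0,0,0],8],[[0,0,0],[0,0,0],8],[[0,0,0],[0,0,0],8],[[0,0,0],[0,0,0],8]], "force": 110}}

```text
t: 16.25
tcp_pos: [0.4239, 0.0437, 0.1191]
tool_rot: [0.71, 0.704, 0.001, 0.002]
contact_force: [-0.1, 0.1, 6.1]
opening: 0.0146
finger_force: 107.7
```

```bash
python3 -c "
from h import *
now()"
```

```text
t 16.25 tcp [423.9  43.7 119.1] yaw -0.5 ydip -0.004 z [ 0.004 -0.    -1.   ] op 14.6 f 107.7 cf [-0.1  0.1  6.1] j [-0.05  0.04 -0.61  0.91 -0.    1.53]
```

```bash
python3 - <<'E'
from meas import *
for n in ("side","scene"):
    c=load(n); P,h=cloud(c); H,S,V=[h[...,i].astype(int) for i in range(3)]; Z=P[...,2]
    reg=(abs(P[...,0]-.5)<.16)&(abs(P[...,1]+.29)<.13)&(c["depth"]>0)
    y=reg&(S>130)&(H>15)&(H<36); 
    for lo,hi in ((-.01,.05),(.027,.045)):
        m=(y&(Z>lo)&(Z<hi)).astype(np.uint8); N,L,st,_=cv2.connectedComponentsWithStats(m); print(n,lo,[ (st[i,4],rect(P[L==i]).tolist()) for i in range(1,N) if st[i,4]>40])
    m=(y&(Z>.025)); X=P[m][:,:2]*1000
    f=reg&(Z>.012)&(Z<.026); save(c,"tmp.png")
c=load("side"); cv2.imwrite("pics/bin.png",cv2.resize(np.vstack([cv2.resize(load(n)["pixels"][a:a+75,b:b+100,::-1],None,fx=6,fy=4,interpolation=2) for n,a,b in (("side",155,325),("scene",190,90))]),None,fx=1,fy=1))
E
```

```text
side -0.01 [(np.int32(1405), [494.8, -290.6, 83.7, 199.1, 68.2])]
side 0.027 [(np.int32(427), [495.3, -290.4, 83.7, 198.7, 68.4])]
scene -0.01 [(np.int32(2427), [498.2, -293.4, 81.3, 205.0, 68.3])]
scene 0.027 [(np.int32(482), [499.4, -294.0, 81.0, 202.3, 68.3])]
```

View pics/bin.png

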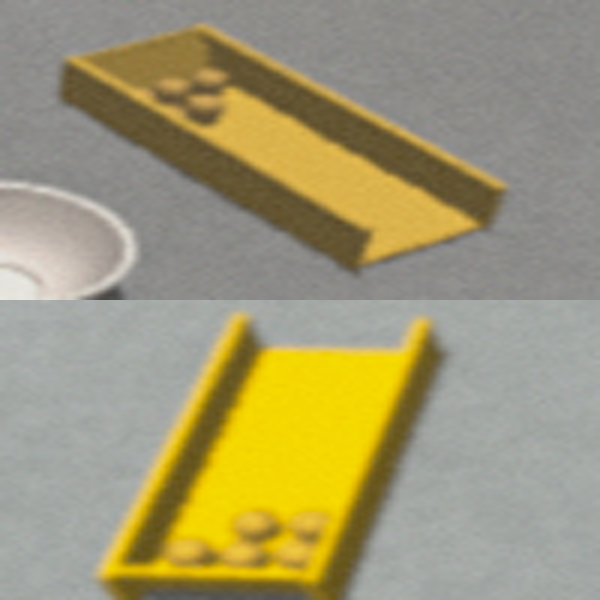

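Five feet show at the rear of the bin in the lower (scene) crop, two of them at (255,525) and (305,525) and three more along y≈552. I'll lift the scoop and take a close wrist look at the bin.

Request:
{"api": "send_rows", "payload": {"motion": [[[0,0,-40],[0,0,0],8],[[0,0,-85],[0,0,0],8],[[0,0,-130],[0,0,0],8],[[-45,2,-130],[0,0,4],8],[[-90,4,-130],[0,0,8],8],[[-135,6,-130],[0,0,12],8],[[-180,8,-130],[0,0,16],8],[[-225,10,-130],[0,0,20],8],[[-270,13,-130],[0,0,21.2],8],[[-315,15,-130],[0,0,21.2],8]]}}

```text
t: 17.25
tcp_pos: [0.4337, -0.2729, 0.2472]
tool_rot: [0.828, 0.561, 0.0, -0.0]
contact_force: [1.2, -0.2, -0.6]
opening: 0.0146
finger_force: 107.6
```

```bash
python3 -c "
from h import *
now(); steps((448,-412,260,-21.7))"
```

```text
t 17.25 tcp [ 433.7 -272.9  247.2] yaw -21.7 ydip 0.001 z [-0.     0.001 -1.   ] op 14.6 f 107.6 cf [ 1.2 -0.2 -0.6] j [-0.69  0.08 -0.28  1.21  0.    1.26]
(448, -412, 260, -21.7) -> [-123.9, 64.8, -12.9] [-0.0, -0.0, -0.0]
```

Request:
{"api": "send_rows", "payload": {"motion": [[[-45,25,-10],[0,0,0],8],[[-90,48,-10],[0,0,0],8],[[-122,64,-10],[0,0,0],8],[[-122,64,-10],[0,0,0],8],[[-122,64,-10],[0,0,0],8],[[-122,64,-10],[0,0,0],8]]}}

```text
t: 17.85
tcp_pos: [0.4482, -0.407, 0.2569]
tool_rot: [0.827, 0.562, 0.0, -0.001]
contact_force: [-0.6, -0.2, -0.7]
opening: 0.0148
finger_force: 107.6
```

```bash
python3 - <<'E'
from meas import *
now(); c=cam("wrist"); save(c,"w4.png"); np.save("w40.npy",c,allow_pickle=True)
P,h=cloud(c); H,S,V=[h[...,i].astype(int) for i in range(3)]; Z=P[...,2]
y=(S>130)&(H>15)&(H<36)&(abs(P[...,0]-.5)<.2)&(abs(P[...,1]+.29)<.16)
for lo,hi in ((-.01,.05),(.027,.045),(-.003,.012)):
    m=y&(Z>lo)&(Z<hi); m=cv2.morphologyEx(m.astype(np.uint8),cv2.MORPH_OPEN,np.ones((2,2)))>0; print(lo,m.sum(),rect(P[m]),np.round(np.median(P[m][:,2])*1000,1))
E
```

```text
t 17.85 tcp [ 448.2 -407.   256.9] yaw -21.7 ydip 0.002 z [-0.001  0.002 -1.   ] op 14.8 f 107.6 cf [-0.6 -0.2 -0.7] j [-0.84  0.24 -0.06  1.27  0.    1.1 ]
-0.01 14613 [ 496.2 -298.6   93.7  224.1   70.8] 6.1
0.027 2912 [ 496.1 -298.6   93.7  223.9   70.9] 34.8
-0.003 9248 [ 485.1 -298.2   86.9  184.2   68.4] 5.5
```

View pics/w4.png

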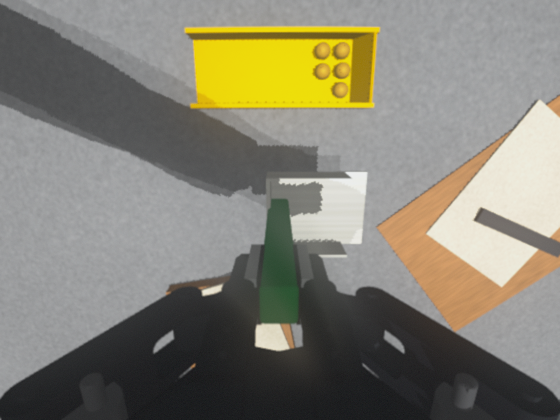

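The wrist view shows the bin at (282,67), parallel to the scoop, with five feet between (322,50) and (341,90) at the back. The pan spans (268..366, 172..256) and hangs level.

```bash
python3 - <<'E'
from meas import *
c=load("w4"); P,h=cloud(c); H,S,V=[h[...,i].astype(int) for i in range(3)]; Z=P[...,2]
y=(S>130)&(H>15)&(H<36)&(Z>.028)&(Z<.042); y[115:]=False; X=P[y]; print(len(X),rect(X))
pl=plane(c,[187,191,378,374],[29,106,29,106],.034)*1000; print(np.round(pl,1))
u=pl[2]-pl[0]; v=pl[3]-pl[1]; print([np.degrees(np.arctan2(a[1],a[0])) for a in (u,v)])
# wall edge lines in world: direction fit of inner sides of upper/lower walls
a=np.radians(-21.7); ex=np.array([np.cos(a),np.sin(a)]); ey=np.array([-ex[1],ex[0]])
O=np.array([509.5,-296.8])
q=(X[:,:2]*1000-O); bx,by=q@ex,q@ey
for lo,hi in ((-110,-60),(-60,0),(0,60)):
    m=(bx>lo)&(bx<hi); print(lo,"by",np.round(np.percentile(by[m],[1,99]),1))
print("bx",np.percentile(bx,[.5,99.5]))
f=(Z>.013)&(Z<.026)&(H>8)&(H<28); f[115:]=False
m=(P[...,2]>.1)&(S<50); 
fl=plane(c,[322,342,322,342,341],[50,50,71,71,90],.014)*1000-0; g=fl[:,:2]-O; print(np.round(np.c_[g@ex,g@ey]))
# scoop pan corners at z=257-117+? underside
z=c and bot.observe()["tcp_pos"][2]-.117; s=plane(c,[267,366,363],[172,173,244],z+.002); t=R.from_quat(bot.observe()["tool_rot"]).inv().apply(s-np.array(bot.observe()["tcp_pos"])); print("pan corners in tool",np.round(t*1000,1))
# TCP in bin coords
p=np.array(bot.observe()["tcp_pos"][:2])*1000-O; print("tcp in bin",p@ex,p@ey)
E
```

```text
2856 [ 496.  -293.9   80.6  201.3   68.6]
[[ 418.2 -221.7   34. ]
 [ 388.3 -292.5   34. ]
 [ 602.7 -295.3   34. ]
 [ 576.  -367.4   34. ]]
[np.float64(-21.755590121976198), np.float64(-21.753790087704573)]
-110 by [-43.   37.3]
-60 by [-42.1  37.1]
0 by [-42.3  37.1]
bx [-113.02594953   85.20687604]
[[ 31.  19.]
 [ 53.  19.]
 [ 32.  -3.]
 [ 54.  -2.]
 [ 54. -23.]]
pan corners in tool [[ 29.1 -10.4 115. ]
 [ 28.2  69.1 114.9]
 [-33.7  71.6 114.9]]
tcp in bin -16.1264010995233 -124.80574660774523
```

```bash
cat >> h.py <<'E'
BO=np.array([509.9,-299.8]); BY=-21.7; LF,LD,LAT=70.5,117.,1.5
def lip(O,yaw,l,z,tau,lat=LAT):
    """TCP (x,y,z,yaw,tilt) that puts the lip at l mm ahead of O along yaw, height z"""
    t=np.radians(tau); f=l-LF*np.cos(t)+LD*np.sin(t); u=z+LF*np.sin(t)+LD*np.cos(t)
    a=np.radians(yaw); p=O+f*np.array([np.cos(a),np.sin(a)])+lat*np.array([-np.sin(a),np.cos(a)])
    return (*np.round(p,1).tolist(),round(float(u),1),yaw,tau)
def where(O=BO,yaw=BY):
    s=bot.observe(); q=R.from_quat(s["tool_rot"]); p=np.array(s["tcp_pos"])*1000
    L=p+q.apply([0,LF,LD]); a=np.radians(yaw); d=L[:2]-O; d0=p[:2]-O
    print("lip along %.1f z %.1f, lateral(tcp) %.1f"%(d@[np.cos(a),np.sin(a)],L[2],d0@[-np.sin(a),np.cos(a)]))
E
python3 -c "
from h import *
where(); steps(*[lip(BO,BY,*a) for a in ((-130,120,0),(-130,60,0),(-130,6,0),(-30,6,0))])"
```

```text
lip along 52.7 z 140.1, lateral(tcp) -122.2
(324.2, -224.3, 237.0, -21.7, 0) -> [123.8, -182.7, 20.5] [-0.1, -0.1, 0.1]
(324.2, -224.3, 177.0, -21.7, 0) -> [123.8, -182.6, 80.5] [-0.1, -0.1, 0.1]
(324.2, -224.3, 123.0, -21.7, 0) -> [123.7, -182.5, 134.5] [-0.1, -0.1, 0.1]
(417.1, -261.2, 123.0, -21.7, 0) -> [123.7, -82.6, 134.4] [-0.1, -0.1, 0.1]
```

Request:
{"api": "send_rows", "payload": {"motion": [[[0,-45,0],[0,0,0],8],[[25,-90,5],[0,0,0],8],[[60,-130,15],[0,0,0],8],[[95,-165,30],[0,0,0],8],[[124,-183,50],[0,0,0],8],[[124,-183,80],[0,0,0],8],[[124,-183,100],[0,0,0],8],[[124,-183,110],[0,0,0],8],[[124,-183,110],[0,0,0],8],[[124,-183,110],[0,0,0],8]]}}

```text
t: 18.9
tcp_pos: [0.325, -0.2257, 0.1482]
tool_rot: [0.827, 0.562, 0.0, 0.001]
contact_force: [-0.4, 0.6, -0.1]
opening: 0.0147
finger_force: 108.0
```

```bash
python3 -c "
from h import *
now(); where(); steps(*[lip(BO,BY,*a) for a in ((-130,7,0),(-20,7,0),(0,5,1.5))])"
```

```text
t 18.9 tcp [ 325.  -225.7  148.2] yaw -21.7 ydip -0.001 z [ 0.001 -0.001 -1.   ] op 14.7 f 108.0 cf [-0.4  0.6 -0.1] j [-0.77 -0.05 -0.63  0.99  0.    1.18]
lip along -128.6 z 31.3, lateral(tcp) 0.5
(324.2, -224.3, 124.0, -21.7, 0) -> [1.0, -1.2, 24.2] [0.1, 0.0, 0.0]
(426.4, -264.9, 124.0, -21.7, 0) -> [1.0, 108.7, 24.3] [0.1, 0.0, 0.0]
(447.8, -273.5, 123.8, -21.7, 1.5) -> [0.9, 131.8, 24.5] [1.6, 0.0, 0.0]
```

Request:
{"api": "send_rows", "payload": {"motion": [[[1,0,15],[0,0,0],8],[[1,0,23],[0,0,0],8],[[1,0,24],[0,0,0],8],[[1,0,24],[0,0,0],8],[[1,15,24],[0,0,0],8],[[1,33,24],[0,0,0],8],[[1,53,24],[0,0,0],8],[[1,72,24],[0,0,0],8],[[1,90,24],[0,0,0],8],[[1,100,24],[0,0,0],8]]}}

```text
t: 19.9
tcp_pos: [0.4207, -0.2632, 0.1243]
tool_rot: [0.827, 0.562, 0.001, 0.001]
contact_force: [0.8, 0.7, -1.4]
opening: 0.0148
finger_force: 108.1
```

```bash
python3 - <<'E'
from h import *
now(); where(); steps(*[lip(BO,BY,*a) for a in ((-10,4.5,1.5),(0,4,1.5),(63,4,1.5))])
a,b=cam("scene"),cam("wrist")
cv2.imwrite("pics/in1.png",np.hstack([cv2.resize(a["pixels"][170:290,80:180,::-1],(400,480)),cv2.resize(b["pixels"][100:420,200:467,::-1],(400,480))]))
E
```

```text
t 19.9 tcp [ 420.7 -263.2  124.3] yaw -21.7 ydip -0.003 z [ 0.003 -0.002 -1.   ] op 14.8 f 108.1 cf [ 0.8  0.7 -1.4] j [-0.69  0.16 -0.47  0.94  0.    1.26]
lip along -25.5 z 7.5, lateral(tcp) 1.1
(438.5, -269.8, 123.3, -21.7, 1.5) -> [0.4, 18.9, 1.0] [1.7, 0.0, 0.0]
(447.8, -273.5, 122.8, -21.7, 1.5) -> [0.4, 28.9, 1.5] [1.7, 0.0, 0.0]
(506.4, -296.8, 122.8, -21.7, 1.5) -> [0.4, 92.0, 1.7] [1.7, 0.0, 0.0]
```

View pics/in1.png

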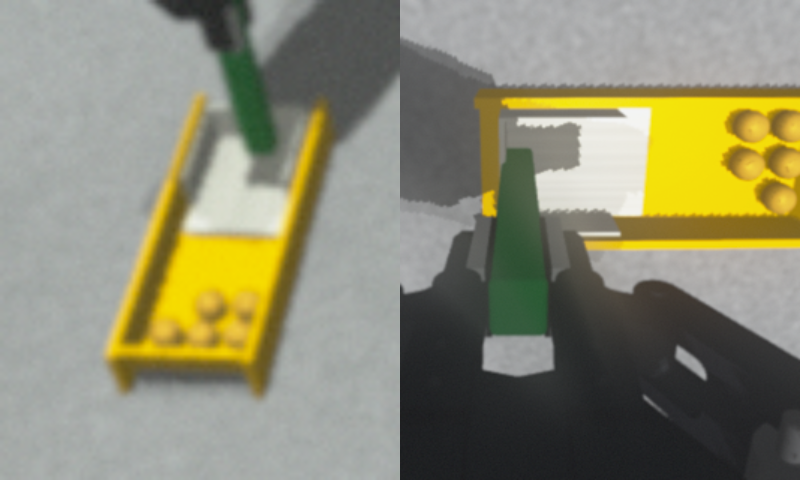

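The scoop is inside the bin, centred between the walls, with its lip about 50 mm short of the five feet. I'll tilt the lip onto the floor and push slowly.

Request:
{"api": "send_rows", "payload": {"motion": [[[0.3,8,0.5],[1,0,0],8],[[0.3,16,1],[1.7,0,0],8],[[0.3,20,1.5],[1.7,0,0],8],[[0.3,22,2.2],[1.7,0,0],8],[[0.3,24,2.8],[1.7,0,0],8],[[0.3,26,3],[1.7,0,0],8],[[0.3,28,3],[1.7,0,0],8]]}}

```text
t: 20.7
tcp_pos: [0.4358, -0.2683, 0.1245]
tool_rot: [0.828, 0.561, -0.015, -0.02]
contact_force: [-28.6, 12.2, 47.1]
opening: 0.0146
finger_force: 114.2
```

```bash
python3 -c "
from h import *
now(); where(); steps(*[lip(BO,BY,*a) for a in ((63,4,1.5),)])"
```

```text
t 20.7 tcp [ 435.8 -268.3  124.5] yaw -21.7 ydip 0.049 z [-0.047  0.016 -0.999] op 14.6 f 114.2 cf [-28.6  12.2  47.1] j [-0.67  0.21 -0.4   1.   -0.02  1.28]
lip along -15.9 z 4.2, lateral(tcp) 1.9
(506.4, -296.8, 122.8, -21.7, 1.5) -> [-0.3, 76.2, -2.0] [-1.3, 0.1, -0.0]
```

Request:
{"api": "send_rows", "payload": {"motion": [[[0,-2,-1.5],[-0.5,0,0],8],[[0,-2,-2.5],[-0.5,0,0],8],[[0,0,-2.5],[-0.5,0,0],8],[[0,4,-2.5],[-0.5,0,0],8]]}}

```text
t: 21.1
tcp_pos: [0.4457, -0.2723, 0.1231]
tool_rot: [0.828, 0.561, -0.008, -0.011]
contact_force: [-12.3, 4.8, 19.3]
opening: 0.0146
finger_force: 110.7
```

```bash
python3 -c "
from h import *
now(); where(); steps(*[lip(BO,BY,*a) for a in ((63,4,1.5),)])"
```

```text
t 21.1 tcp [ 445.7 -272.3  123.1] yaw -21.7 ydip 0.027 z [-0.025  0.01  -1.   ] op 14.6 f 110.7 cf [-12.3   4.8  19.3] j [-0.67  0.22 -0.39  0.98 -0.01  1.28]
lip along -2.5 z 4.2, lateral(tcp) 1.8
(506.4, -296.8, 122.8, -21.7, 1.5) -> [-0.3, 65.4, -1.5] [-0.0, 0.0, -0.0]
```

Request:
{"api": "send_rows", "payload": {"motion": [[[0,4,-0.9],[0,0,0],8],[[0,9,-1.1],[0,0,0],8],[[0,14,-1.2],[0,0,0],8],[[0,18,-1.3],[0,0,0],8],[[0,22,-1.4],[0,0,0],8],[[0,26,-1.5],[0,0,0],8],[[0,30,-1.6],[0,0,0],8],[[0,34,-1.7],[0,0,0],8],[[0,38,-1.8],[0,0,0],8],[[0,42,-1.9],[0,0,0],8]]}}

```text
t: 22.1
tcp_pos: [0.4869, -0.2886, 0.1237]
tool_rot: [0.828, 0.561, -0.006, -0.009]
contact_force: [0.7, -0.4, -0.6]
opening: 0.0149
finger_force: 107.9
```

```bash
python3 -c "
from h import *
now(); where(); steps(*[lip(BO,BY,*a) for a in ((63,4,1.5),)])"
```

```text
t 22.1 tcp [ 486.9 -288.6  123.7] yaw -21.7 ydip 0.021 z [-0.02   0.008 -1.   ] op 14.9 f 107.9 cf [ 0.7 -0.4 -0.6] j [-0.65  0.29 -0.3   1.   -0.01  1.3 ]
lip along 42.4 z 5.2, lateral(tcp) 1.8
(506.4, -296.8, 122.8, -21.7, 1.5) -> [-0.4, 21.2, 0.5] [0.3, -0.0, -0.0]
```

Request:
{"api": "send_rows", "payload": {"motion": [[[0,3,0.5],[0,0,0],8],[[0,6,0.8],[0,0,0],8],[[0,9,0.8],[0,0,0],8],[[0,12,0.8],[0,0,0],8],[[0,14,0.7],[0,0,0],8],[[0,16,0.7],[0,0,0],8],[[0,18,0.6],[0,0,0],8],[[0,18,0.6],[0,0,0],8]]}}

```text
t: 22.9
tcp_pos: [0.5042, -0.2957, 0.1229]
tool_rot: [0.828, 0.561, -0.005, -0.008]
contact_force: [0.7, -0.1, -1.2]
opening: 0.0146
finger_force: 108.2
```

```bash
python3 - <<'E'
from h import *
now(); where()
a,b=cam("scene"),cam("wrist"); np.save("w50.npy",b,allow_pickle=True)
cv2.imwrite("pics/in2.png",np.hstack([cv2.resize(a["pixels"][170:290,80:180,::-1],(400,480)),cv2.resize(b["pixels"][100:420,200:467,::-1],(400,480))]))
E
```

```text
t 22.9 tcp [ 504.2 -295.7  122.9] yaw -21.7 ydip 0.02 z [-0.018  0.007 -1.   ] op 14.6 f 108.2 cf [ 0.7 -0.1 -1.2] j [-0.64  0.32 -0.26  1.01 -0.01  1.31]
lip along 61.4 z 4.5, lateral(tcp) 1.7
```

View pics/in2.png

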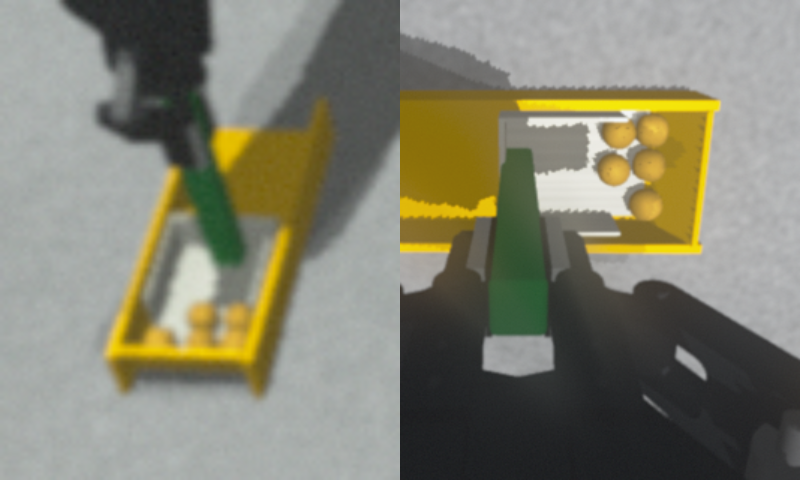

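The feet have ridden onto the pan, with the rear three near its lip at (648,165). I'll push the last 2–3 mm, then roll the lip up along the back wall.

```bash
python3 - <<'E'
from h import *
L=[lip(BO,BY,64,4.3,1.2,1.7)]
for t in (-2,-5,-9,-13,-17,-20):
    z=5+80*np.sin(np.radians(-t)); L.append(lip(BO,BY,63.5+.42*(z-4)*1,z,t,1.7))
z=L[-1]; L.append((z[0],z[1],z[2]+60,BY,-20)); L.append((z[0],z[1],z[2]+140,BY,-20))
steps(*L)
E
```

```text
(506.8, -296.7, 122.8, -21.7, 1.2) -> [-0.1, 3.3, -0.1] [0.0, -0.0, 0.0]
(501.8, -294.7, 122.3, -21.7, -2) -> [-0.0, -2.1, 0.5] [-3.2, -0.0, 0.0]
(497.9, -293.2, 122.4, -21.7, -5) -> [-0.1, -6.3, 0.5] [-6.2, -0.0, 0.0]
(493.1, -291.3, 122.0, -21.7, -9) -> [-0.1, -11.4, 1.0] [-10.2, -0.0, 0.0]
(488.7, -289.5, 121.1, -21.7, -13) -> [-0.1, -16.1, 2.0] [-14.2, -0.0, 0.0]
(484.6, -287.9, 119.7, -21.7, -17) -> [-0.1, -20.5, 3.5] [-18.2, -0.0, 0.0]
(481.9, -286.8, 118.2, -21.7, -20) -> [-0.1, -23.4, 5.1] [-21.2, -0.0, 0.0]
(481.9, -286.8, 178.2, -21.7, -20) -> [-0.1, -24.6, -54.9] [-21.2, -0.0, 0.0]
(481.9, -286.8, 258.2, -21.7, -20) -> [-0.1, -26.3, -134.9] [-21.2, -0.0, 0.0]
```

Request:
{"api": "send_rows", "payload": {"motion": [[[0,2,0],[0,0,0],8],[[0,3.3,0],[0,0,0],8],[[0,0.5,0.2],[-1.6,0,0],8],[[0,-2,0.4],[-3.2,0,0],8],[[0,-6.3,0.4],[-6.2,0,0],8],[[0,-11.4,0.8],[-10.2,0,0],8],[[0,-16,1.6],[-14.2,0,0],8],[[0,-20.5,3],[-18.2,0,0],8],[[0,-23.4,4.5],[-21.2,0,0],8],[[0,-23.4,4.5],[-21.2,0,0],8]]}}

```text
t: 24.0
tcp_pos: [0.4792, -0.285, 0.1176]
tool_rot: [0.815, 0.553, 0.097, 0.142]
contact_force: [-0.0, -0.5, -2.5]
opening: 0.0149
finger_force: 107.9
```

```bash
python3 - <<'E'
from h import *
now(); where()
a,b=cam("scene"),cam("wrist")
cv2.imwrite("pics/in3.png",np.hstack([cv2.resize(a["pixels"][170:290,80:180,::-1],(400,480)),cv2.resize(b["pixels"][100:420,200:467,::-1],(400,480))]))
E
```

```text
t 24.0 tcp [ 479.2 -285.   117.6] yaw -21.7 ydip -0.339 z [ 0.316 -0.125 -0.941] op 14.9 f 107.9 cf [-0.  -0.5 -2.5] j [-0.71  0.09 -0.62  0.53  0.11  1.26]
lip along 72.0 z 31.5, lateral(tcp) 2.5
```

View pics/in3.png

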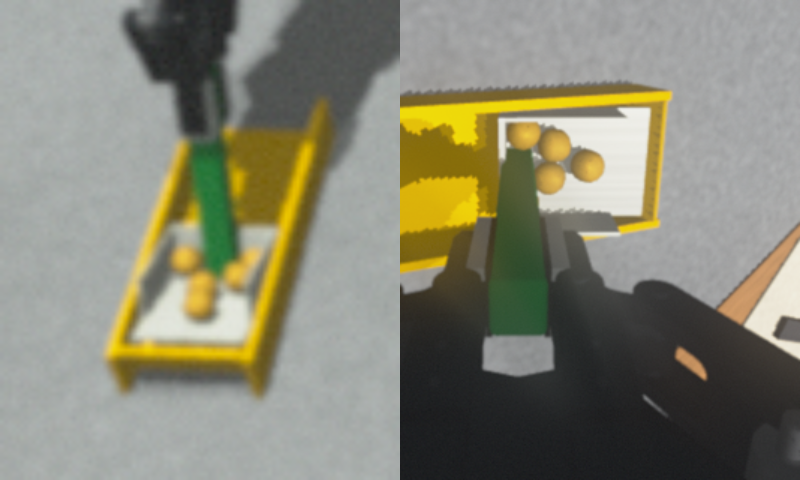

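All five feet have rolled back in the pan: four show in the wrist view around (550,155), and the scene view shows the fifth beside the handle. Lifting straight up.

Request:
{"api": "send_rows", "payload": {"motion": [[[0,4,-11],[0,0,0],8],[[0,9,-25],[0,0,0],8],[[0,15,-42],[0,0,0],8],[[0,21,-59],[0,0,0],8],[[0,28,-77],[0,0,0],8],[[0,34,-95],[0,0,0],8],[[0,39,-109],[0,0,0],8],[[0,43,-120],[0,0,0],8],[[0,44,-122],[0,0,0],8],[[0,44,-122],[0,0,0],8]]}}

```text
t: 25.1
tcp_pos: [0.4818, -0.2868, 0.2493]
tool_rot: [0.815, 0.553, 0.098, 0.144]
contact_force: [0.3, -0.5, -2.6]
opening: 0.015
finger_force: 108.1
```

```bash
python3 - <<'E'
from meas import *
now()
for n in ("scene","side"):
    c=cam(n); P,h=cloud(c); H,S,V=[h[...,i].astype(int) for i in range(3)]; Z=P[...,2]
    d=(abs(P[...,0]-.525)<.13)&(abs(P[...,1]+.107)<.12)&(Z>.034)&(Z<.055)&(S<60)&(V>110); d=cv2.morphologyEx(d.astype(np.uint8),cv2.MORPH_OPEN,np.ones((2,2)))
    N,L,st,_=cv2.connectedComponentsWithStats(d)
    for i in range(1,N):
        if st[i,4]>60: print(n,"dish",st[i,4],rect(P[L==i]))
    q=(P[...,:2]*1000-BO); a=np.radians(BY); bx=q@[np.cos(a),np.sin(a)]; by=q@[-np.sin(a),np.cos(a)]
    f=(bx>-110)&(bx<62)&(abs(by)<30)&(Z>.011)&(Z<.03); print(n,"left in bin px",f.sum())
    f=(H>8)&(H<24)&(S>70)&(Z>.12)&(Z<.22)&(abs(P[...,0]-.52)<.12)&(abs(P[...,1]+.3)<.1); N,L,st,ce=cv2.connectedComponentsWithStats(f.astype(np.uint8)); print("feet blobs",[(int(s[4])) for s in st[1:] if s[4]>8])
E
```

```text
t 25.1 tcp [ 481.8 -286.8  249.3] yaw -21.7 ydip -0.343 z [ 0.318 -0.127 -0.939] op 15.0 f 108.1 cf [ 0.3 -0.5 -2.6] j [-0.71 -0.04 -0.45  0.84  0.11  1.26]
scene dish 282 [ 884.2 -186.   106.5  857.8   77.3]
scene dish 98 [ 914.4 -185.    81.5  800.3   78. ]
scene left in bin px 0
feet blobs [192]
side dish 425 [383.4 202.2 108.4 828.9  24.1]
side left in bin px 2
feet blobs [9, 76]
```

```bash
python3 - <<'E'
from meas import *
for n in ("scene","side"):
    c=cam(n); P,h=cloud(c); H,S,V=[h[...,i].astype(int) for i in range(3)]; Z=P[...,2]
    d=(abs(P[...,0]-.525)<.13)&(abs(P[...,1]+.107)<.12)&(Z>.034)&(Z<.055)&(S<60)&(V>110)
    N,L,st,_=cv2.connectedComponentsWithStats(d.astype(np.uint8))
    for i in range(1,N):
        if st[i,4]>60: print(n,"dish",st[i,4],rect(P[L==i]))
save(cam("wrist"),"w6.png")
E
```

```text
scene dish 421 [ 528.  -108.2  105.8  108.6   73.4]
side dish 427 [ 524.8 -106.9  108.7  108.2   40.7]
```

View pics/w6.png

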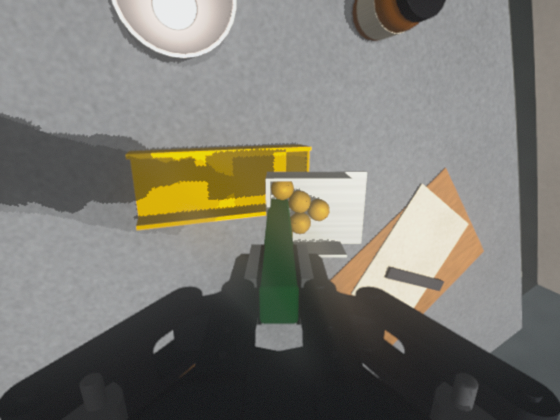

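The wrist view shows the feet in the pan at (283,189), (301,202), (319,210) and (300,224), one more hidden by the handle, and the bin empty. The dish at (175,15) has not moved. Next is the pour approach.

```bash
python3 - <<'E'
from h import *
D=np.array([524.8,-107.3]); 
steps(lip(D,-11.5,-30,120,-20),lip(D,-11.5,-30,75,-15))
E
```

```text
(391.6, -78.7, 205.8, -11.5, -20) -> [159.6, -164.1, -15.1] [-0.1, 3.4, -9.6]
(399.3, -80.2, 169.8, -11.5, -15) -> [161.1, -169.1, 21.4] [4.9, 3.0, -9.7]
```

Request:
{"api": "send_rows", "payload": {"motion": [[[6,-6,0],[0,0.1,-0.3],8],[[20,-20,-2],[0,0.4,-1.2],8],[[40,-41,-4],[0,0.9,-2.4],8],[[62,-64,-6],[0,1.3,-3.7],8],[[85,-88,-8],[0,1.8,-5.1],8],[[108,-111,-10],[0,2.3,-6.5],8],[[128,-132,-12],[0,2.7,-7.7],8],[[145,-149,-14],[0,3.1,-8.7],8],[[155,-160,-15],[0,3.3,-9.4],8],[[159.6,-164,-15],[0,3.4,-9.6],8]]}}

```text
t: 26.35
tcp_pos: [0.3911, -0.078, 0.2057]
tool_rot: [0.762, 0.624, 0.109, 0.134]
contact_force: [0.2, -1.2, -2.0]
opening: 0.0147
finger_force: 107.9
```

Request:
{"api": "send_rows", "payload": {"motion": [[[0,0,0],[0,0,0],8],[[0,0,0],[0,0,0],8],[[0,0,0],[0,0,0],8]]}}

```text
t: 26.65
tcp_pos: [0.3932, -0.0802, 0.2072]
tool_rot: [0.763, 0.623, 0.109, 0.136]
contact_force: [0.1, -0.9, -2.1]
opening: 0.0145
finger_force: 107.9
```

```bash
python3 - <<'E'
from meas import *
D=np.array([524.8,-107.3]); now(); where(D,-11.5)
c=cam("wrist"); P,h=cloud(c); H,S,V=[h[...,i].astype(int) for i in range(3)]
f=(H>8)&(H<24)&(S>90)&(P[...,2]>.07)&(P[...,2]<.2); N,L,st,ce=cv2.connectedComponentsWithStats(f.astype(np.uint8)); print([(int(s[4]),np.round(e).tolist()) for s,e in zip(st[1:],ce[1:]) if s[4]>30])
steps(*[lip(D,-11.5,-30,z,t) for z,t in ((75,-14),(54,-8),(52,-2),(50,4),(50,10))])
E
```

```text
t 26.65 tcp [393.2 -80.2 207.2] yaw -11.5 ydip -0.343 z [ 0.336 -0.071 -0.939] op 14.5 f 107.9 cf [ 0.1 -0.9 -2.1] j [-0.41 -0.34 -0.77  0.8   0.07  1.37]
lip along -28.0 z 121.5, lateral(tcp) 0.3
[(149, [498.0, 193.0]), (1245, [299.0, 205.0])]
(400.9, -80.6, 171.5, -11.5, -14) -> [1.2, -4.9, 36.1] [6.0, 0.1, -0.0]
(411.3, -82.7, 160.0, -11.5, -8) -> [1.2, 1.1, 50.5] [12.0, 0.1, -0.0]
(422.7, -85.0, 166.5, -11.5, -2) -> [1.3, 14.3, 48.4] [18.0, 0.1, -0.1]
(434.8, -87.5, 171.6, -11.5, 4) -> [1.2, 27.6, 47.9] [24.0, 0.1, -0.1]
(447.6, -90.1, 177.5, -11.5, 10) -> [1.2, 41.9, 46.8] [30.0, 0.1, -0.1]
```

Request:
{"api": "send_rows", "payload": {"motion": [[[1,-2,18],[3,0,0],8],[[1,-5,36],[6,0,0],8],[[1,-2,44],[9,0,0],8],[[1,1,50.5],[12,0,0],8],[[1,7.5,49.5],[15,0,0],8],[[1,14,48.4],[18,0,0],8],[[1,21,48.2],[21,0,0],8],[[1,27.5,47.9],[24,0,0],8],[[1,35,47.4],[27,0,0],8],[[1,42,46.8],[30,0,0],8]]}}

```text
t: 27.7
tcp_pos: [0.4487, -0.0905, 0.1771]
tool_rot: [0.772, 0.63, -0.056, -0.067]
contact_force: [0.2, 0.1, -2.4]
opening: 0.0146
finger_force: 107.9
```

```bash
python3 - <<'E'
from meas import *
D=np.array([524.8,-107.3]); now(); where(D,-11.5)
steps(*[lip(D,-11.5,-30,z,t) for z,t in ((50,16),(50,22),(50,28),(50,34),(50,40))])
E
```

```text
t 27.7 tcp [448.7 -90.5 177.1] yaw -11.6 ydip 0.174 z [-0.171  0.033 -0.985] op 14.6 f 107.9 cf [ 0.2  0.1 -2.4] j [-0.33  0.15 -0.36  1.23 -0.02  1.45]
lip along -28.9 z 49.6, lateral(tcp) 1.3
(460.9, -92.8, 181.9, -11.5, 16) -> [0.2, 11.4, -6.9] [6.0, 0.1, -0.1]
(474.6, -95.6, 184.9, -11.5, 22) -> [0.2, 24.7, -12.3] [12.0, 0.1, -0.1]
(488.5, -98.4, 186.4, -11.5, 28) -> [0.2, 38.4, -16.2] [18.0, 0.1, -0.1]
(502.5, -101.2, 186.4, -11.5, 34) -> [0.3, 52.5, -18.7] [24.0, 0.1, -0.1]
(516.5, -104.1, 184.9, -11.5, 40) -> [0.2, 66.8, -19.7] [30.0, 0.1, -0.1]
```

Request:
{"api": "send_rows", "payload": {"motion": [[[0,6,-3.5],[3,0,0],8],[[0,11.4,-6.9],[6,0,0],8],[[0,18,-9.6],[9,0,0],8],[[0,24.7,-12.3],[12,0,0],8],[[0,31.5,-14.3],[15,0,0],8],[[0,38.4,-16.2],[18,0,0],8],[[0,45.5,-17.5],[21,0,0],8],[[0,52.5,-18.7],[24,0,0],8],[[0,66.8,-19.7],[30,0,0],8],[[0,66.8,-19.7],[30,0,0],8]]}}

```text
t: 28.7
tcp_pos: [0.5177, -0.1047, 0.1788]
tool_rot: [0.728, 0.593, -0.218, -0.266]
contact_force: [-0.8, 0.4, -2.2]
opening: 0.0145
finger_force: 108.2
```

Request:
{"api": "send_rows", "payload": {"motion": [[[0,0,0],[0,0,0],8],[[0,0,0],[0,0,0],8],[[0,0,0],[0,0,0],8],[[0,0,0],[0,0,0],8],[[0,0,0],[0,0,0],8]]}}

```text
t: 29.2
tcp_pos: [0.5145, -0.1032, 0.1859]
tool_rot: [0.728, 0.594, -0.216, -0.264]
contact_force: [-0.3, -0.0, -2.0]
opening: 0.0146
finger_force: 108.2
```

```bash
python3 - <<'E'
from meas import *
D=np.array([524.8,-107.3]); now(); where(D,-11.5)
for n in ("scene","wrist"):
    c=cam(n); np.save(n+"70.npy",c,allow_pickle=True); P,h=cloud(c); H,S,V=[h[...,i].astype(int) for i in range(3)]
    f=(H>8)&(H<26)&(S>80)&(abs(P[...,0]-.51)<.2)&(abs(P[...,1]+.107)<.1)&(P[...,2]<.12); N,L,st,ce=cv2.connectedComponentsWithStats(f.astype(np.uint8)); print(n,[(int(st[i,4]),np.round(P[L==i].mean(0)*1000).tolist()) for i in range(1,N) if st[i,4]>12])
E
```

```text
t 29.2 tcp [ 514.5 -103.2  185.9] yaw -11.6 ydip 0.641 z [-0.629  0.127 -0.767] op 14.6 f 108.2 cf [-0.3 -0.  -2. ] j [-0.29  0.61  0.15  1.8  -0.06  1.5 ]
lip along -31.8 z 50.9, lateral(tcp) 1.9
scene [(177, [531.0, -109.0, 18.0]), (20, [668.0, -60.0, 58.0])]
wrist [(1685, [527.0, -108.0, 21.0])]
```

```bash
python3 - <<'E'
from meas import *
steps((514.5,-103.2,260,-11.6,40),(423.9,43.7,250,-0.5,0))
c=load("wrist7"); P,h=cloud(c); H,S,V=[h[...,i].astype(int) for i in range(3)]
f=(H>8)&(H<26)&(S>80)&(abs(P[...,0]-.51)<.2)&(abs(P[...,1]+.107)<.1)&(P[...,2]<.12)
v,u=np.where(f); a,b=max(0,v.min()-60),max(0,u.min()-80)
cv2.imwrite("pics/dish.png",cv2.resize(c["pixels"][a:v.max()+60,b:u.max()+80,::-1],(600,500)))
E
```

```text
(514.5, -103.2, 260, -11.6, 40) -> [-0.1, -47.9, -57.1] [0.1, 0.1, 0.0]
(423.9, 43.7, 250, -0.5, 0) -> [125.7, -132.2, 26.2] [-39.8, -3.7, -10.6]
```

View pics/dish.png

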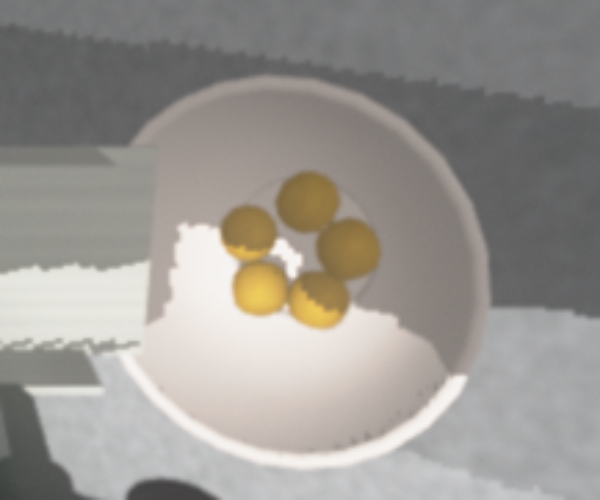

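All five feet lie in the dish, between (250,232) and (348,250), and the pan is empty. I'll return the scoop to its mat.

Request:
{"api": "send_rows", "payload": {"motion": [[[0,-24,-28],[0,0,0],8],[[0,-48,-57],[0,0,0],8],[[15,-70,-50],[-8,0,-1],8],[[40,-85,-35],[-16,-1,-3],8],[[65,-100,-20],[-24,-2,-5],8],[[90,-115,0],[-32,-3,-8],8],[[115,-125,15],[-39.8,-3.7,-10.6],8],[[125.7,-132,26],[-39.8,-3.7,-10.6],8],[[125.7,-132,26],[-39.8,-3.7,-10.6],8],[[125.7,-132,26],[-39.8,-3.7,-10.6],8]]}}

```text
t: 30.3
tcp_pos: [0.4251, 0.0433, 0.2501]
tool_rot: [0.71, 0.704, -0.0, -0.0]
contact_force: [0.9, -0.7, -0.8]
opening: 0.0146
finger_force: 108.5
```

```bash
python3 - <<'E'
from h import *
now(); steps((423.9,46,150,-0.5,0),(423.9,46,119.6,-0.5,0))
E
```

```text
t 30.3 tcp [425.1  43.3 250.1] yaw -0.5 ydip 0.001 z [-0.001  0.    -1.   ] op 14.6 f 108.5 cf [ 0.9 -0.7 -0.8] j [-0.05 -0.08 -0.43  1.22  0.    1.53]
(423.9, 46, 150, -0.5, 0) -> [2.6, -1.2, 100.1] [-0.0, -0.0, 0.0]
(423.9, 46, 119.6, -0.5, 0) -> [2.6, -1.1, 130.5] [-0.0, -0.0, 0.0]
```

Request:
{"api": "send_rows", "payload": {"motion": [[[2.5,-1,40],[0,0,0],8],[[2.5,-1,80],[0,0,0],8],[[2.5,-1,110],[0,0,0],8],[[2.5,-1,122],[0,0,0],8],[[2.5,-1,127],[0,0,0],8],[[2.5,-1,129.5],[0,0,0],8],[[2.5,-1,130.5],[0,0,0],8],[[2.5,-1,130.5],[0,0,0],8],[[2.5,-1,130.5],[0,0,0],8]]}}

```text
t: 31.2
tcp_pos: [0.4242, 0.0461, 0.1201]
tool_rot: [0.71, 0.704, 0.001, -0.0]
contact_force: [-0.3, -1.2, -1.1]
opening: 0.0149
finger_force: 108.5
```

```bash
python3 -c "
from h import *
now()"
```

```text
t 31.2 tcp [424.2  46.1 120.1] yaw -0.5 ydip -0.001 z [ 0.001  0.001 -1.   ] op 14.9 f 108.5 cf [-0.3 -1.2 -1.1] j [-0.04  0.04 -0.61  0.92  0.    1.54]
```

Lower another 1.5 mm to seat it, open, rise and back off.

Request:
{"api": "send_rows", "payload": {"motion": [[[0,0,0.8],[0,0,0],8],[[0,0,1.5],[0,0,0],8],[[0,0,1.5],[0,0,0],8],[[0,0,1.5],[0,0,0],45],[[0,0,1.5],[0,0,0],45],[[0,0,1.5],[0,0,0],45],[[0,0,1.5],[0,0,0],45],[[0,0,-30],[0,0,0],45],[[0,0,-75],[0,0,0],45],[[0,0,-120],[0,0,0],45]]}}

```text
t: 32.2
tcp_pos: [0.4224, 0.0461, 0.2395]
tool_rot: [0.71, 0.704, -0.001, -0.002]
contact_force: [1.0, -0.5, -0.8]
opening: 0.0453
finger_force: 0.0
```

Request:
{"api": "send_rows", "payload": {"motion": [[[0,30,-40],[0,0,0],45],[[0,70,-70],[0,0,0],45],[[0,110,-70],[0,0,0],45],[[0,110,-70],[0,0,0],45],[[0,110,-70],[0,0,0],45]]}}

```text
t: 32.7
tcp_pos: [0.5335, 0.0449, 0.3079]
tool_rot: [0.71, 0.704, -0.001, -0.002]
contact_force: [-0.6, -0.7, -0.4]
opening: 0.0451
finger_force: 0.0
```

```bash
python3 - <<'E'
from meas import *
now(); c=cam("wrist"); save(c,"end.png"); P,h=cloud(c); H,S,V=[h[...,i].astype(int) for i in range(3)]; Z=P[...,2]
g=(H>55)&(H<90)&(S>80)&(Z>.12)&(Z<.15); print("handle top",np.round((P[g].min(0)+P[g].max(0))*500,1))
d=(abs(P[...,0]-.525)<.1)&(abs(P[...,1]+.107)<.09)&(Z>.036)&(Z<.055)&(S<60)&(V>120); print("dish",d.sum(),rect(P[d]))
f=(H>8)&(H<26)&(S>80)&(abs(P[...,0]-.51)<.15)&(abs(P[...,1]+.107)<.1)&(Z<.05); print("feet",np.round(P[f].min(0),3),np.round(P[f].max(0),3))
for n in ("side",):
    a=cam(n); cloud0=load(n); P,h=cloud(a); H,S,V=[h[...,i].astype(int) for i in range(3)]; Z=P[...,2]
    for k,m in {"red":((H<6)|(H>174))&(S>150)&(Z>.11)&(Z<.15),"wood":(H>10)&(H<25)&(S>60)&(Z>.125)&(Z<.15)}.items():
        m&=(P[...,0]>.3)&(P[...,0]<.8)&(abs(P[...,1])<.4); N,L,st,_=cv2.connectedComponentsWithStats(m.astype(np.uint8)); print(k,[(int(st[i,4]),np.round(P[L==i].mean(0)*1000).tolist()) for i in range(1,N) if st[i,4]>15])
E
```

```text
t 32.7 tcp [533.5  44.9 307.9] yaw -0.5 ydip 0.004 z [-0.004  0.001 -1.   ] op 45.1 f 0.0 cf [-0.6 -0.7 -0.4] j [-0.04  0.1  -0.13  1.35  0.    1.54]
handle top [422.6  46.5 137.6]
dish 1125 [ 524.  -108.6  108.2  109.    40.3]
feet [ 0.503 -0.129  0.005] [ 0.66  -0.083  0.025]
red [(37, [656.0, -54.0, 130.0]), (36, [656.0, -2.0, 130.0]), (40, [657.0, 52.0, 130.0])]
wood [(139, [453.0, 231.0, 135.0]), (143, [500.0, 281.0, 134.0]), (143, [441.0, 260.0, 135.0]), (140, [489.0, 312.0, 134.0])]
```

View pics/end.png

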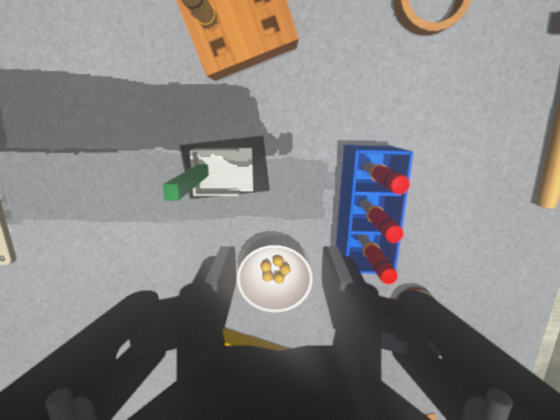

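The scoop stands level on its mat at (225,170), five feet are in the dish at (275,270), three red punches are in the caddy, and the four woods stand in the block. Everything is in place, so I'll hand in.

```bash
python3 -c "
from bench import bot
print(bot.hand_in())"
```

```text
the job is handed in; nothing more can be done
None
```

I handed the job in at about 33 s: the last camera check showed the three red punches upright in the caddy, all five bag feet in the upright dish, the scoop level on its mat and the four wooden punches still in the block. I did not measure the jar or tape roll again after the moves, and the hand-in gave no verdict.

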